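# Block a press head in its transport crate with a spacer and a wedge

## Task

Block the press head in its open crate so that it cannot shift: slide it fully home against the end board on the side away from the partition, then stand the tapered spacer that suits the leftover gap in it, flat face against the head. Then drive the wedge, thin end first, through the doorway along the partition with a few firm pushes on its heel, letting it square itself in between, until all is jammed tight and stays so. With the right spacer a good part of the wedge lies alongside it before its thin end reaches the back board; leave the thread cone, organiser and hammer alone.

Things in the scene. Friction and masses are not known exactly. Their poses are not given: they have to be found in the camera images.
- crate: Low open plywood crate, fixed. Origin on the bench under the middle of its floor (10 mm thick); inner space x -50..50, y -107.5..107.5 mm; boards 12 mm thick, tops 55 mm above the bench. The end board the head must meet has its inner face at y = +107.5; the back board's inner face is x = +50, away from the robot. x points from the doorway to the back board.
- doorway (a point): Middle of the doorway in the crate's front board, at floor height (10 mm above the bench); axes as the crate's. The doorway is open from crate y = -87 to +10 mm. In front of it the 10 mm floor goes on as a sill out to crate x = -142 mm (y -84..10). The wedge goes in here along +x.
- partition: Partition across the crate, 45 mm high (top 55 mm above the bench), 100 mm long in x; axes as the crate's. Origin at crate x = 0, crate y in -66.5..-53.5 mm. Its facing board, towards the head (+y face at y = +7.5 mm), sits on rubber and gives 1 mm per 4 N, at most 4 mm. With the head home the gap from facing to head equals the origin's distance from the crate's origin along y.
- press_head: Dark teal cast block loose in the crate, 92 (x) x 100 (y) x 48 mm, 0.6 to 1.0 kg, with a central upright grip rib on top, 60 (x) x 16 (y) mm, 48 to 90 mm above the underside. Origin at the centre of the underside, on the crate's floor. Starts 20 to 35 mm short of home, which is crate y = +57.5 mm (x play 4 mm either way). Sliding it takes 3 to 11 N.
- spacer_thin: Wooden tapered spacer, 80 mm long (x -40..40), 45 mm high. Origin on the underside. Flat face at y = +20 mm; sloping face (1 in 5) looks to -y: at y = -10 at the x = -40 end (30 mm thick), y = -26 at the x = +40 end (46 mm thick). In the crate its axes go parallel to the crate's: flat face to the head, thick end towards the back board, standing on the floor.
- thin_lug (a point): Middle of spacer_thin's grip lug on top, 40 (x) x 24 (y) mm, from 45 to 90 mm above the underside; the point is at x = 8, y = 8, z = 67 mm of the spacer.
- spacer_thick: As spacer_thin, same length, height and flat face (y = +20 mm), but 6.5 mm thicker all along: sloping face at y = -16.5 mm at the x = -40 end (36.5 mm thick) and y = -32.5 mm at the x = +40 end (52.5 mm thick).
- thick_lug (a point): Middle of spacer_thick's grip lug, the same lug in the same place as on spacer_thin.
- wedge: Wooden wedge 140 mm long (x = -70 thick heel, +70 thin end), 45 mm high. Origin on the underside. Flat face at y = -16 mm, to run along the partition; sloping face (1 in 5, matches the spacers) looks to +y, from y = +30 at the heel (46 mm thick) to y = +2 at the thin end (18 mm thick). On top a grip lug, x -30..6, y -16..8, 45 to 90 mm high.
- wedge_heel (a point): Middle of the wedge's heel end face (46 wide, 45 mm high; the lug begins 40 mm farther in). Here it is driven, in 2 or 3 pushes of 12 to 20 N: a gripped or held heel can stand askew and spring loose when let go, so back off and push again. Once it touches both sides, 5 mm of drive tightens by 1 mm. The heel ends up outside the crate, over the sill.
- wedge_tip (a point): Middle of the lower edge of the wedge's thin end. When jammed with the suitable spacer it lies between crate x = -10 and +49 mm.
- thread_cone: Bystander: cone of thread on the bench, 68 mm wide, 112 mm high, origin at the centre of its underside.
- organiser: Bystander: grey divided tray 70 x 200 x 40 mm, origin at the centre of its underside.
- mallet: Bystander: hammer lying on the bench, about 0.3 m long, origin under its middle.
Mind the look-alikes: they are no part of the job. What is shaped like the wedge but green, purple or yellow is not meant.

How it is judged:
On the way:
1. the press head is home against the end board (within 4 mm) (y of press_head in the frame of crate above 0.0535 m), for 0.2 s.
At the end, for the whole second after the job is handed in: Head, spacer and wedge rest on the crate floor, released, square within 0.05 rad; head within 3 mm of the end board; head-spacer, spacer-wedge and wedge-partition each press with over 1.5 N; the wedge's thin end is past crate x = -10 mm and clear of the back board (y of press_head in the frame of crate above 0.0545 m and z of press_head in the frame of crate below 0.014 m and angle between the y axis of press_head and the y axis of crate, either way round below 0.05 rad and ((contact force between spacer_thin and press_head above 1.5 N and contact force between spacer_thin and wedge above 1.5 N and y of press_head in the frame of spacer_thin above 0.06 m and z of spacer_thin in the frame of crate below 0.014 m and angle between spacer_thin's own z axis and vertical below 0.06 rad and angle between the x axis of spacer_thin and the x axis of crate, either way round below 0.06 rad and linear speed of spacer_thin below 0.01 m/s) or (contact force between spacer_thick and press_head above 1.5 N and contact force between spacer_thick and wedge above 1.5 N and y of press_head in the frame of spacer_thick above 0.06 m and z of spacer_thick in the frame of crate below 0.014 m and angle between spacer_thick's own z axis and vertical below 0.06 rad and angle between the x axis of spacer_thick and the x axis of crate, either way round below 0.06 rad and linear speed of spacer_thick below 0.01 m/s)) and contact force between wedge and partition above 1.5 N and x of wedge_tip in the frame of crate between -0.01 and 0.0495 m and z of wedge in the frame of crate below 0.015 m and angle between wedge's own z axis and vertical below 0.06 rad and angle between the x axis of wedge and the x axis of crate, either way round below 0.06 rad and linear speed of each of wedge, press_head below 0.01 m/s); the robot touches nothing.
It fails at once if thread cone disturbed (moved 30 mm) (distance of thread_cone from where it was at the start of the episode above 0.03 m).
It fails at once if organiser disturbed (moved 30 mm) (distance of organiser from where it was at the start of the episode above 0.03 m).
It fails at once if mallet disturbed (moved 30 mm) (distance of mallet from where it was at the start of the episode above 0.03 m).
It also fails if it takes over 72 s, if anything falls off the work surface, if the arm or the gripper's body presses on something with over 40 N, if the wrist force passes 120 N, or if a joint passes its speed limit or range.

## Robot

A 6-joint arm with a two-finger parallel gripper is mounted at the origin on the work surface. World frame = base frame: x ahead of the robot, y to its left, z up, the work surface at z = 0. Lengths are in m, angles in rad, forces in N, time in s.
With the tool pointing down it reaches from about 0.3 to 0.875 m from the base axis. Payload 4.2 kg.
Tool frame: the origin (TCP) lies midway between the tips of the shut fingers; the grasp point (between the pads) lies 19 mm behind it; z points along the fingers, y is the direction in which the jaws open and shut (so a half turn about z gives the same grasp; the last joint's range is limited). The gripper opens to 85 mm and grips with 20 to 120 N. Pads are 22 mm wide; open, the fingers measure 114 mm over their backs; the gripper's body (76 mm by 85 mm) begins 54 mm behind the grasp point. The pads swing forward as they close: fully open they stand 13 mm farther back than shut.
Start: joints at [-1.297, 0.32, 1.565, -0, 1.257, -0.02], TCP at [0.167, -0.55, 0.231] pointing down, gripper open.
Joint ranges: [-3.11, 3.11], [-0.84, 2.01], [0.21, 2.61], [-1.34, 4.49], [0.05, 2.63], [-2.56, 2.56]. Speed limits (rad/s): [2.57, 2.57, 3.14, 3.14, 3.14, 3.14].

## Interface

Orientations are given as a unit quaternion [x, y, z, w].
In Python, from workcell import env, snapshot gives the robot as it stands.
- The arm moves only by the tool jog_arm, never from a script. Its argument "motion" is a list of rows, each a list of 5 numbers: the opening, from 0 (shut) to 1 (fully open), then the shift along the tool's x, y, z in cm, then the turn about the tool's z in rad. A call has 1 to 5 rows; each row shifts and turns the commanded pose from where the row before left it, along the tool's axes as they then stand; what a row does not reach is not made up. A row lasts 1/12 s, in which the tool goes at most 41.7 mm and 7.16 degrees, less where a joint would pass 70% of its speed; a pose out of reach is approached as far as the arm can. A call is refused whole if a number of a shift passes 4.17 or a number of a turn 0.125, either way. A call with a gripper value outside its range is refused whole. The fingers move at their own pace and stop on an object; "newtons" is the grip in N (left out, the last holds). Time passes only in rows, so rows that do not move let the fingers close. It gives the time, the measured TCP pose, the force and the opening at its end, in the units of the state.
- env.get_obs(): the state, without advancing time (a new reading comes with each control period).
- snapshot(name): name is "scene" or "side" or "wrist"; returns a dict with "img" (384x512x3 uint8, blue, green, red), "z_map" (384x512 float32, m along the optical axis (not along the pixel's ray), 0 where there is no reading), "camera_matrix" (3x3 intrinsics, pixels), "distortion" ([k1, k2, p1, p2, k3] as OpenCV has them; the pictures are not rectified), "R" (3x3) and "t" (3): a world point X has camera coordinates R X + t. Camera axes: x right, y down, z forward; pixel columns grow to the right and rows downward; lengths in m; the calibration is good to about 2 mm. A picture is of the moment at which its call begins.
- env.hand_in(): hands the job in, once; it reports no verdict.
The state is a dict: "t": time; "joint_positions": joint angles; "qvel": joint speeds; "joint_torque": joint torques, N m; "eef_pos": TCP position; "tool_rot": TCP orientation; "contact_force": force on the tool from outside, world axes, zero at the start; "wrist_torque": the same for the moment, N m; "finger_gap": finger opening in m.
Only numpy, scipy, OpenCV 4.12 (cv2) and the standard library are available. Lean on these libraries where they do the work, as an engineer would, in place of code of your own. Each camera call takes 0.05 s, during which the arm holds its last target.

## Working session

There is one attempt and no reset: what is moved stays moved. The work goes in short steps, Python scripts to look and compute and a tool call to move; the robot and the scene stay as the last step left them, time stands still between calls to the robot, and variables do not carry over. Pictures are saved under pics/ and viewed, and the job is handed in when it is done.

Besides the shell and the picture viewer there is one more tool, called after "Request:" as a command line: name --pt "numbers of a row" for each row, then --argument value for the rest. jog_arm: Moves the arm, as the interface text tells. Its arguments: {"type":"object","properties":{"motion":{"type":"array"},"newtons":{"type":"number"}},"required":["motion"]}

```bash
mkdir -p pics; ls
cat > h.py <<'E'
import numpy as np, cv2
from workcell import env, snapshot
def shot(n,out):
    s=snapshot(n); np.savez('pics/'+out+'.npz',**{k:np.array(v) for k,v in s.items()}); cv2.imwrite('pics/'+out+'.png',s['img']); return s
def load(out): return dict(np.load('pics/'+out+'.npz'))
def pts(s):
    z=s['z_map'];h,w=z.shape;u,v=np.meshgrid(np.arange(w),np.arange(h))
    p=cv2.undistortPoints(np.stack([u,v],-1).reshape(-1,1,2).astype(np.float64),s['camera_matrix'],s['distortion']).reshape(h,w,2)
    c=np.dstack([p*z[...,None],z]); X=(c-s['t'])@s['R']; X[z==0]=np.nan; return X
def at(s,u,v,r=1):
    X=pts(s); return np.nanmedian(X[v-r:v+r+1,u-r:u+r+1].reshape(-1,3),0)
def proj(s,P):
    r,_=cv2.Rodrigues(s['R']); return cv2.projectPoints(np.array(P,float).reshape(-1,1,3),r,s['t'],s['camera_matrix'],s['distortion'])[0].reshape(-1,2)
E
python3 - <<'E'
from h import *
for n in('scene','side','wrist'):
    s=shot(n,n+'0'); print(n,-s['R'].T@s['t'],s['R'][2])
print(env.get_obs())
E
```

```text
pics
scene [ 1.07862028 -0.62964614  0.84666166] [-0.45157193  0.58693443 -0.67200503]
side [-0.04533765  0.62890265  0.81570359] [ 0.5441983  -0.52383163 -0.6553233 ]
wrist [ 0.24359696 -0.52740026  0.37385584] [-0.30220205 -0.08983652 -0.94900122]
{'t': 0.15, 'joint_positions': array([-1.29699314e+00,  3.20141913e-01,  1.56538436e+00, -1.91209557e-05,
        1.25739539e+00, -2.00401935e-02]), 'qvel': array([ 0.00045651, -0.00142779, -0.00272892,  0.00098871,  0.00010283,
       -0.00054522]), 'joint_torque': array([-4.29199608e-04, -4.15840459e+01, -2.34345299e+01, -8.92747107e-05,
        5.91418575e-03, -4.19510229e-06]), 'eef_pos': array([ 0.16641691, -0.55002362,  0.23068281]), 'tool_rot': array([ 9.89225758e-01,  1.46396575e-01, -9.31066240e-05, -6.58009051e-04]), 'contact_force': array([-0.7440332 , -0.10612864,  0.46147033]), 'wrist_torque': array([0.05895974, 0.06416618, 0.01026723]), 'finger_gap': 0.08553414619114984}
```

View pics/scene0.png

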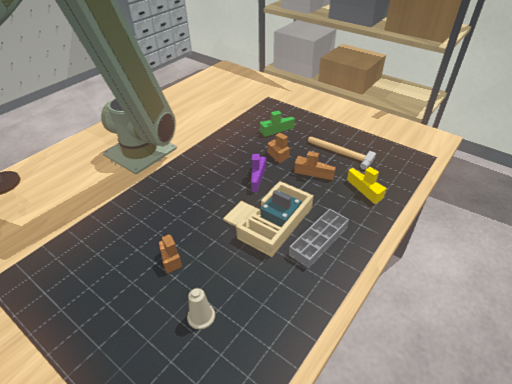

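View pics/side0.png

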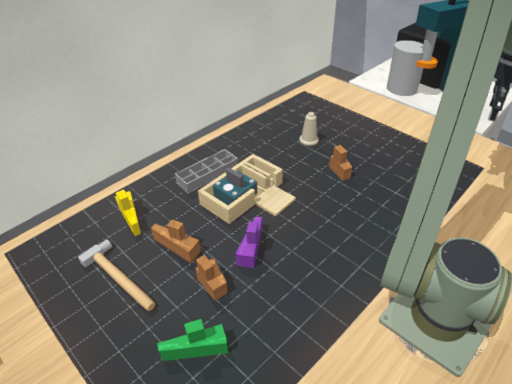

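View pics/wrist0.png

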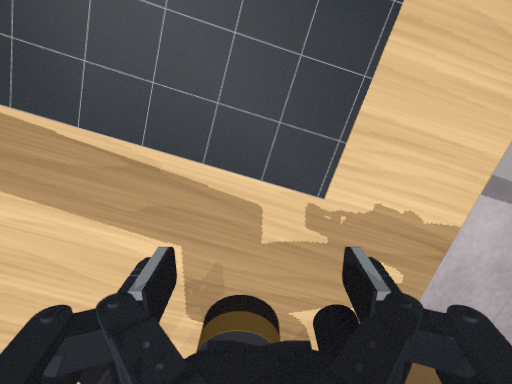

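The three brown pieces are at scene (169,255), (278,150) and (315,167). The last is the longest, so it's probably the wedge. The crate is near (275,215) with its sill towards the robot. Next I'll build a metric top-down map from both depth views.

```bash
cat >> h.py <<'E'
def ortho(ss,x0,x1,y0,y1,res,zmin=-.02,zmax=.14):
    # image: rows = x decreasing downwards (x up), cols = -y (y left)
    H=int((x1-x0)/res);W=int((y1-y0)/res)
    best=np.full((H,W),-1.);im=np.zeros((H,W,3),np.uint8)
    for s in ss:
        up=4; X=pts(s);h,w=X.shape[:2]
        big=cv2.resize(X.astype(np.float32),(w*3,h*3),interpolation=cv2.INTER_NEAREST if 0 else cv2.INTER_LINEAR);c=cv2.resize(s['img'],(w*3,h*3))
        P=big.reshape(-1,3);C=c.reshape(-1,3)
        ok=np.isfinite(P).all(1);ok&=(P[:,2]>zmin)&(P[:,2]<zmax)
        P=P[ok];C=C[ok]
        r=((x1-P[:,0])/res).astype(int);q=((y1-P[:,1])/res).astype(int)
        k=(r>=0)&(r<H)&(q>=0)&(q<W);r,q,P,C=r[k],q[k],P[k],C[k]
        o=np.argsort(P[:,2]);r,q,P,C=r[o],q[o],P[o],C[o]
        m=P[:,2]>best[r,q]; r,q,P,C=r[m],q[m],P[m],C[m]
        best[r,q]=P[:,2];im[r,q]=C
    return im,best
E
python3 - <<'E'
from h import *
a,b=load('scene0'),load('side0')
im,z=ortho([a,b],.25,.95,-.4,.4,.001)
cv2.imwrite('pics/top.png',im)
hm=np.clip((z+.01)/.12*255,0,255).astype(np.uint8);cv2.imwrite('pics/topz.png',cv2.applyColorMap(hm,cv2.COLORMAP_JET))
E
```

```text
(no output)
```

View pics/top.png

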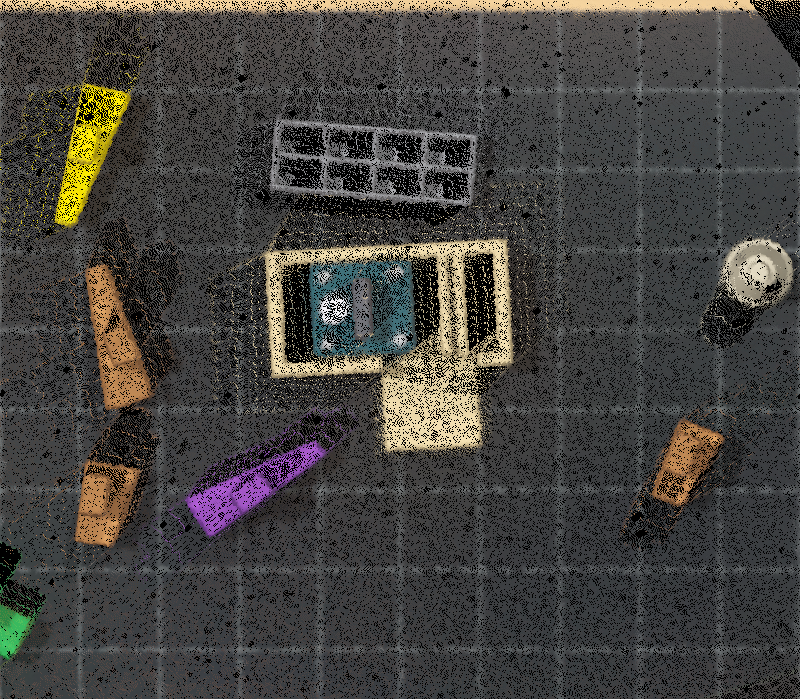

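View pics/topz.png

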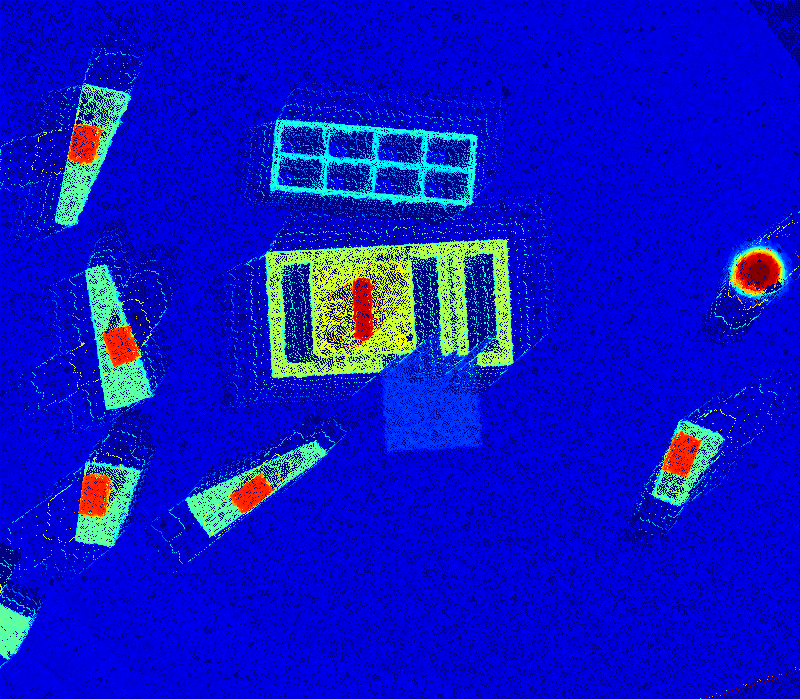

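```bash
cat > fit.py <<'E'
from h import *
from scipy.optimize import minimize
def fitpoly(mask_pts_in, poly, guess):
    # maximise IoU of filled poly (local mm) against mask; mask = (img, x1,y1,res)
    m,x1,y1,res=mask_pts_in
    S=4
    def cost(p):
        c,s=np.cos(p[2]),np.sin(p[2]); q=poly@np.array([[c,s],[-s,c]])+p[:2]
        pix=np.stack([(y1-q[:,1])/res,(x1-q[:,0])/res],1)-.5
        t=np.zeros(m.shape,np.uint8); cv2.fillPoly(t,[np.round(pix*16).astype(np.int32)],1,shift=4)
        return -(t&m).sum()/(t|m).sum()
    best=None
    for a in guess[2] if hasattr(guess[2],'__len__') else [guess[2]]:
        p0=np.array([guess[0],guess[1],a])
        for k in range(2):
            r=minimize(cost,p0,method='Nelder-Mead',options=dict(initial_simplex=p0+np.array([[0,0,0],[.01,0,0],[0,.01,0],[0,0,.15]])/(1+3*k),xatol=1e-5,fatol=1e-5)); p0=r.x
        if best is None or r.fun<best.fun: best=r
    return best.x,-best.fun
def mask(ss,box,lo,hi,res=.001,k=5):
    x0,x1,y0,y1=box
    im,z=ortho(ss,x0,x1,y0,y1,res)
    m=((z>lo)&(z<hi)).astype(np.uint8)
    m=cv2.morphologyEx(m,cv2.MORPH_CLOSE,np.ones((k,k),np.uint8)); m=cv2.morphologyEx(m,cv2.MORPH_OPEN,np.ones((k,k),np.uint8))
    n,l,st,_=cv2.connectedComponentsWithStats(m); i=1+np.argmax(st[1:,4]); m=(l==i).astype(np.uint8)
    cn,_=cv2.findContours(m,cv2.RETR_EXTERNAL,cv2.CHAIN_APPROX_NONE); cv2.drawContours(m,cn,-1,1,-1)
    return m,x1,y1,res
thin=np.array([[-40,20],[40,20],[40,-26],[-40,-10]])/1e3
thick=np.array([[-40,20],[40,20],[40,-32.5],[-40,-16.5]])/1e3
wedge=np.array([[-70,-16],[-70,30],[70,2],[70,-16]])/1e3
lug=lambda x0,x1,y0,y1:np.array([[x0,y0],[x1,y0],[x1,y1],[x0,y1]])/1e3
E
python3 - <<'E'
from fit import *
a,b=load('scene0'),load('side0')
A=np.arange(-3,3.2,.4)
for nm,box in (('R',(.4,.57,-.35,-.2)),('L',(.38,.51,.24,.36)),('W',(.52,.71,.22,.35))):
  for cs in([a,b],[a],[b]):
    M=mask(cs,box,.03,.12)
    m=M[0]; ys,xs=np.nonzero(m); g=(box[1]-ys.mean()*.001,box[3]-xs.mean()*.001,A)
    for pn,P in(('thin',thin),('thick',thick),('wedge',wedge)):
        if (nm=='W')!=(pn=='wedge'):continue
        x,f=fitpoly(M,P,g); print(nm,len(cs),pn,x.round(4),round(f,3),m.sum())
  M=mask([a,b],box,.08,.12); ys,xs=np.nonzero(M[0]); print('lug c',box[1]-ys.mean()*.001,box[3]-xs.mean()*.001,cv2.minAreaRect(np.stack([xs,ys],1)))
# crate
M=mask([a,b],(.55,.73,-.13,.15),.045,.12)
for cs in ([a,b],[a],[b]):
  M=mask(cs,(.55,.73,-.13,.15),.045,.12); ys,xs=np.nonzero(M[0]);
  print('crate',fitpoly(M,lug(-62,62,-119.5,119.5),(.64,.01,0)), cv2.minAreaRect(np.stack([xs,ys],1)))
  M=mask(cs,(.58,.70,-.0,.07),.09,.12);ys,xs=np.nonzero(M[0]);print('rib',fitpoly(M,lug(-30,30,-8,8),(.645,.04,0)),M[0].sum())
E
```

```text
R 2 thin [ 0.4578 -0.2092 -2.45  ] -0.0 3751
R 2 thick [ 0.5189 -0.2315 -3.7333] -0.0 3751
R 1 thin [ 0.5201 -0.227  -3.6   ] -0.0 2649
R 1 thick [ 0.5201 -0.227  -3.6   ] -0.0 2649
R 1 thin [ 0.4275 -0.2399 -2.6   ] -0.0 2137
R 1 thick [ 0.4475 -0.2299 -2.9   ] -0.0 2137
lug c 0.4958511029411764 -0.2812840073529412 ((81.36860656738281, 74.86131286621094), (29.817081451416016, 42.376136779785156), 19.98310661315918)
L 2 thin [ 0.4912  0.3402 -3.8889] -0.0 4031
L 2 thick [ 0.4749  0.3595 -3.6   ] -0.0 4031
L 1 thin [ 0.4712  0.3458 -3.5333] -0.0 2810
L 1 thick [ 0.4712  0.3369 -3.4   ] -0.0 2810
L 1 thin [ 0.4947  0.2363 -2.85  ] -0.0 3459
L 1 thick [ 0.4224  0.3544 -2.9722] -0.0 3459
lug c 0.4555736224028907 0.30596657633242996 ((53.98265838623047, 54.11271667480469), (27.826465606689453, 42.80409622192383), 8.746162414550781)
W 2 wedge [ 0.5795  0.3376 -3.0978] -0.0 5660
W 1 wedge [ 0.5534  0.3155 -2.4889] -0.0 4128
W 1 wedge [ 0.5932  0.3321 -2.8667] -0.0 4569
lug c 0.6049000999000999 0.27948751248751247 ((71.05001068115234, 104.64999389648438), (36.68241500854492, 30.0416355133056
[... 210 characters left out ...]

rib (array([ 0.65055556,  0.06222222, -0.06666667]), np.float64(-0.0)) 1269
crate (array([ 0.61348188,  0.02891161, -0.00201179]), np.float64(-495320983666546.8)) ((140.11227416992188, 88.58207702636719), (130.09449768066406, 239.94723510742188), 87.51044464111328)
rib (array([ 0.66166667,  0.05666667, -0.2       ]), np.float64(-0.0)) 824
crate (array([ 0.66757895, -0.01095136, -0.02301867]), np.float64(-517992364194921.5)) ((92.68622589111328, 89.66552734375), (129.54078674316406, 150.44581604003906), 86.633544921875)
rib (array([ 0.66166667,  0.05666667, -0.15      ]), np.float64(-0.0)) 814fit.py:11: RuntimeWarning: overflow encountered in scalar negative
  return -(t&m).sum()/(t|m).sum()
```

```bash
sed -i 's|return -(t&m).sum()/(t.m).sum()|return -float((t\&m).sum())/float((t\|m).sum())|' fit.py
cat > run1.py <<'E'
from fit import *
a,b=load('scene0'),load('side0')
A=np.arange(-3,3.2,.4)
for nm,box in (('R',(.4,.57,-.35,-.2)),('L',(.38,.51,.24,.36)),('W',(.52,.71,.22,.35))):
  for cs in([a,b],[a],[b]):
    M=mask(cs,box,.035,.12)
    m=M[0]; ys,xs=np.nonzero(m); g=(box[1]-ys.mean()*.001,box[3]-xs.mean()*.001,A)
    for pn,P in(('thin',thin),('thick',thick),('wedge',wedge)):
        if (nm=='W')!=(pn=='wedge'):continue
        x,f=fitpoly(M,P,g); print(nm,len(cs),pn,x.round(4),round(f,3),m.sum())
for cs in ([a,b],[a],[b]):
  M=mask(cs,(.55,.73,-.13,.15),.045,.12)
  print('crate',fitpoly(M,lug(-62,62,-119.5,119.5),(.64,.01,0.05)))
  M=mask(cs,(.58,.70,-.0,.07),.09,.12);ys,xs=np.nonzero(M[0]);print('rib',fitpoly(M,lug(-30,30,-8,8),(.645,.04,0)),M[0].sum())
im,z=ortho([a,b],.5,.73,-.13,.15,.0005)
im=im[:, :]; cv2.imwrite('pics/crate.png',im)
E
python3 run1.py
```

```text
R 2 thin [ 0.4856 -0.2849 -0.3641] 0.902 3487
R 2 thick [ 0.4864 -0.2827 -0.4112] 0.909 3487
R 1 thin [ 0.486  -0.2867 -0.3782] 0.731 2467
R 1 thick [ 0.4893 -0.2839 -0.4239] 0.682 2467
R 1 thin [ 0.4867 -0.2795  3.0535] 0.672 2104
R 1 thick [ 0.4853 -0.2801 -0.4032] 0.582 2104
L 2 thin [ 0.445   0.294  -0.1901] 0.813 3925
L 2 thick [ 0.4459  0.2987 -0.1427] 0.933 3925
L 1 thin [ 0.4451  0.292  -0.143 ] 0.785 2784
L 1 thick [ 0.4457  0.2954 -0.1116] 0.763 2784
L 1 thin [ 0.444   0.2956 -0.1796] 0.761 3292
L 1 thick [ 0.4452  0.2995 -0.133 ] 0.87 3292
W 2 wedge [0.616  0.2875 0.3295] 0.887 5332
W 1 wedge [0.6162 0.2849 0.3275] 0.82 3979
W 1 wedge [0.6152 0.289  0.3506] 0.905 4461
crate (array([0.64221461, 0.01081733, 0.06394029]), np.float64(0.8014043756704918))
rib (array([0.64115289, 0.03688212, 0.02494878]), np.float64(0.7883720930232558)) 1269
crate (array([0.64193633, 0.00922298, 0.05177566]), np.float64(0.7496604948494584))
rib (array([0.64164489, 0.03481328, 0.04510359]), np.float64(0.7984496124031008)) 824
crate (array([0.64168519, 0.01805305, 0.06939617]), np.float64(0.47869649157845684))
rib (array([0.638875  , 0.03905587, 0.13250269]), np.float64(0.79)) 814
```

View pics/crate.png

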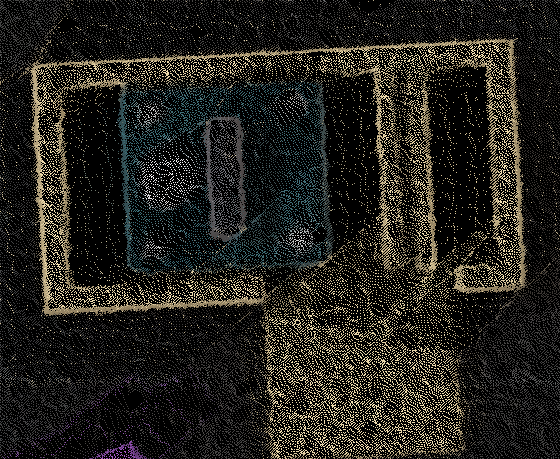

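```bash
cat >> h.py <<'E'
def yaw():
    q=env.get_obs()['tool_rot']; return 2*np.arctan2(q[1],q[0])
def plan(x,y,z,yw=None):
    o=env.get_obs(); p=o['eef_pos']; w=yaw(); d=np.array([x,y,z])-p
    tx=np.array([np.cos(w),np.sin(w),0]);ty=np.array([np.sin(w),-np.cos(w),0])
    v=np.array([d@tx,d@ty,-d[2]])*100
    n=int(np.ceil(np.linalg.norm(v)/3.9)); t=0 if yw is None else (w-yw+np.pi/2)%np.pi-np.pi/2
    print('t',round(o['t'],2),'p',p.round(4),'yaw',round(w,3),'F',o['contact_force'].round(1),'gap',round(o['finger_gap'],4)); print('tool cm',v.round(2),'turn',round(t,3),'rows',n,'each',(v/max(n,1)).round(2))
E
python3 -c "
from h import *
plan(.6,0,.36)"
```

```text
t 0.15 p [ 0.1664 -0.55    0.2307] yaw 0.294 F [-0.7 -0.1  0.5] gap 0.0855
tool cm [ 57.43 -40.09 -12.93] turn 0 rows 19 each [ 3.02 -2.11 -0.68]
```

Request:
jog_arm --pt "0 3.0 -2.1 -1.0 0" --pt "0 3.0 -2.1 -1.0 0" --pt "0 3.0 -2.1 -1.0 0" --pt "0 3.0 -2.1 -1.0 0" --pt "0 3.0 -2.1 -1.0 0"

```text
t: 0.57
eef_pos: [0.2802, -0.4049, 0.2815]
tool_rot: [0.989, 0.146, -0.0, -0.0]
contact_force: [0.8, 0.0, 0.1]
finger_gap: 0.0257
```

Request:
jog_arm --pt "0 3.0 -2.1 -1.0 0" --pt "0 3.0 -2.1 -1.0 0" --pt "0 3.0 -2.1 -1.0 0" --pt "0 3.0 -2.1 -1.0 0" --pt "0 3.0 -2.1 -1.0 0"

```text
t: 0.98
eef_pos: [0.3934, -0.2608, 0.3317]
tool_rot: [0.989, 0.146, -0.0, -0.0]
contact_force: [1.0, -0.5, -0.1]
finger_gap: 0.0
```

```bash
python3 -c "
from h import *
plan(.6,0,.36,.05)"
```

```text
t 0.98 p [ 0.3934 -0.2608  0.3317] yaw 0.294 F [ 1.  -0.5 -0.1] gap 0.0
tool cm [ 27.32 -18.98  -2.83] turn 0.244 rows 9 each [ 3.04 -2.11 -0.31]
```

Tracking is nearly perfect, so I'll keep going.

Request:
jog_arm --pt "0 3.0 -2.1 -0.6 0" --pt "0 3.0 -2.1 -0.6 0" --pt "0 3.0 -2.1 -0.6 0" --pt "0 3.0 -2.1 -0.6 0" --pt "0 3.0 -2.1 -0.6 0"

```text
t: 1.4
eef_pos: [0.5067, -0.1168, 0.3615]
tool_rot: [0.989, 0.146, -0.0, 0.0]
contact_force: [0.7, -0.2, 1.1]
finger_gap: -0.0004
```

Request:
jog_arm --pt "0 3.0 -2.1 0 0" --pt "0 3.0 -2.1 0 0.12" --pt "0 3.0 -2.1 0 0.12" --pt "0 2.0 -2.1 0 0" --pt "0 0 0 0 0"

```text
t: 1.82
eef_pos: [0.5988, -0.0089, 0.3594]
tool_rot: [1.0, 0.029, -0.0, -0.001]
contact_force: [-1.1, -0.9, -0.7]
finger_gap: -0.0001
```

```bash
python3 -c "
from h import *
plan(.6,0,.36,.05)
shot('wrist','wrist1')"
```

```text
t 1.82 p [ 0.5988 -0.0089  0.3594] yaw 0.059 F [-1.1 -0.9 -0.7] gap -0.0001
tool cm [ 0.17 -0.88 -0.06] turn 0.009 rows 1 each [ 0.17 -0.88 -0.06]
```

View pics/wrist1.png

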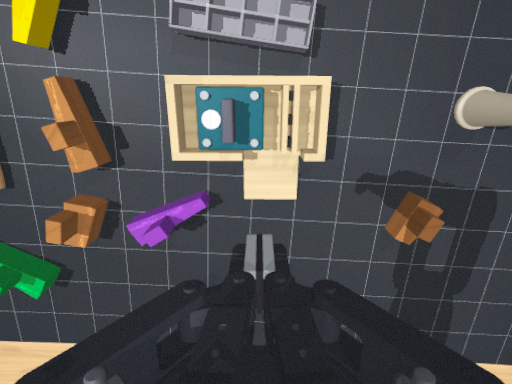

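The wrist view shows the crate at about (165–330, 75–162), the sill below it, and all three pieces. I'll enlarge the crate.

```bash
python3 -c "
from h import *
s=load('wrist1')
c=s['img'][68:208,160:340]; cv2.imwrite('pics/c1.png',cv2.resize(c,None,fx=4.2,fy=4.2,interpolation=cv2.INTER_CUBIC))"
```

```text
(no output)
```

View pics/c1.png

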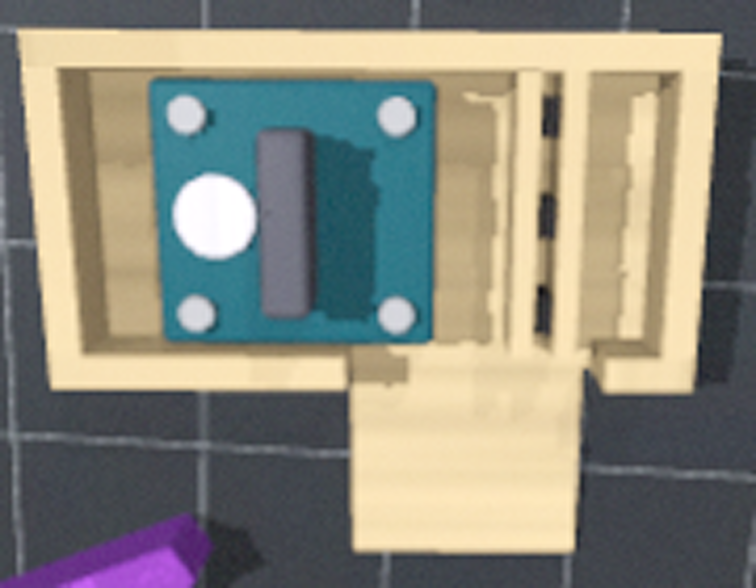

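```bash
cat >> h.py <<'E'
def ray(s,uv,z):
    p=cv2.undistortPoints(np.array(uv,float).reshape(-1,1,2),s['camera_matrix'],s['distortion']).reshape(-1,2)
    d=np.c_[p,np.ones(len(p))]@s['R']; c=-s['R'].T@s['t']; z=np.broadcast_to(z,len(p)); return c+d*((z-c[2])/d[:,2])[:,None]
def rigid(L,W):
    L=np.array(L,float);W=np.array(W,float)[:,:2];l0=L.mean(0);w0=W.mean(0);a=L-l0;b=W-w0
    th=np.arctan2((a[:,0]*b[:,1]-a[:,1]*b[:,0]).sum(),(a*b).sum());c,s_=np.cos(th),np.sin(th);R=np.array([[c,-s_],[s_,c]])
    t=w0-R@l0; return t,th,(R@L.T).T+t-W
def toloc(t,th,P):
    c,s_=np.cos(th),np.sin(th); return (np.array(P)[:,:2]-t)@np.array([[c,-s_],[s_,c]])
def crop(c,x0,y0,f): return (np.array(c,float)+.5)/f-.5+np.array([x0,y0])
E
python3 - <<'E'
from h import *
s=load('wrist1')
C=lambda c:crop(c,160,68,4.2)
o=[(18,30),(720,33),(693,392),(52,390),(57,68),(682,70),(660,355),(85,352)]
L=np.array([(62,119.5),(62,-119.5),(-62,-119.5),(-62,119.5),(50,107.5),(50,-107.5),(-50,-107.5),(-50,107.5)])/1e3
W=ray(s,C(o),.055); t,th,r=rigid(L,W); print(t,th,(r*1e3).round(1).tolist())
P=toloc(t,th,ray(s,C([(518,72),(510,350),(540,72),(562,72),(588,72)]),.055)); print((P*1e3).round(1))
P=toloc(t,th,ray(s,C([(150,80),(433,80),(434,342),(164,342)]),.058)); print('head',(P*1e3).round(1), P.mean(0))
P=toloc(t,th,ray(s,C([(260,130),(308,130),(308,318),(264,316)]),.100)); print('rib',(P*1e3).round(1), P.mean(0))
P=toloc(t,th,ray(s,C([(352,390),(582,390),(575,550),(354,550)]),.01)); print('sill',(P*1e3).round(1))
E
```

```text
[0.64231173 0.01026371] 0.05457908981257684 [[0.2, -0.1], [0.3, -0.0], [0.8, 0.3], [0.9, -0.3], [0.2, 0.0], [0.1, -0.1], [-1.1, -1.0], [-1.5, 1.1]]
[[ 49.2 -51.1]
 [-47.2 -51. ]
 [ 49.2 -58.6]
 [ 49.2 -66.2]
 [ 49.2 -75.2]]
head [[ 46.   75.2]
 [ 46.5 -21.8]
 [-43.7 -22.8]
 [-44.1  76.2]] [0.00116218 0.02671148]
rib [[ 30.6  32.9]
 [ 30.6  17.8]
 [-28.4  19.4]
 [-27.8  33.9]] [0.00125566 0.02599035]
sill [[ -72.3   10.2]
 [ -72.   -84.4]
 [-142.   -84.6]
 [-142.4   10.4]]
```

Crate pose: (0.6423, 0.0103), yaw 0.0546, with the sill edges matching to 0.5 mm. The facing is at y=-51, so the gap is about 58.5 mm and the thin spacer suits. I'll check the spacer and wedge poses in this same picture.

```bash
python3 -c "
from h import *
s=load('wrist1')
a=cv2.resize(s['img'][180:255,380:455],None,fx=5,fy=5,interpolation=cv2.INTER_CUBIC)
b=cv2.resize(s['img'][180:255,40:115],None,fx=5,fy=5,interpolation=cv2.INTER_CUBIC)
cv2.imwrite('pics/c2.png',np.hstack([a,b]))
cv2.imwrite('pics/c3.png',cv2.resize(s['img'][70:180,35:120],None,fx=5,fy=5,interpolation=cv2.INTER_CUBIC))
"
```

```text
(no output)
```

View pics/c2.png

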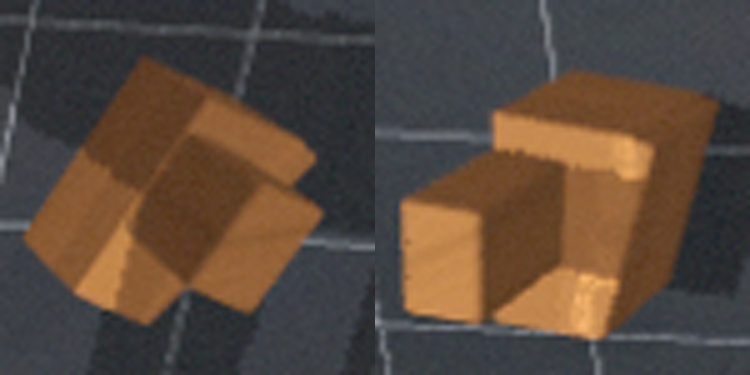

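View pics/c3.png

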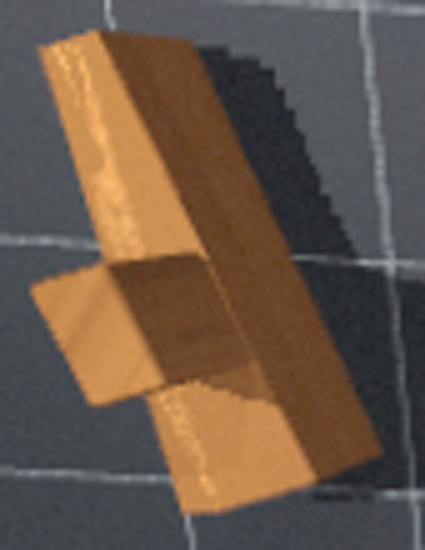

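Run:
```python
from h import *
s=load('wrist1')
c=[(140,55),(25,238),(208,95),(75,290),(315,158),(150,325),(255,175),(323,212),(252,313),(188,278)]
for nm,k in(('thin',0),('thick',-6.5)):
    L=np.array([(40,20),(-40,20),(40,20),(-40,20),(40,-26+k),(-40,-10+k),(28,20),(28,-4),(-12,-4),(-12,20)])/1e3
    W=ray(s,crop(c,380,180,5),np.array([0,0,45,45,45,45,90,90,90,90])/1e3); t,th,r=rigid(L,W); print(nm,t,th,(r*1e3).round(1).tolist())
    print('lug',W[6:].mean(0))
c=[(103,32),(40,45),(315,480),(190,515),(200,40),(380,455),(30,288),(110,262),(160,385),(95,405)]
L=np.array([(70,-16),(70,2),(-70,-16),(-70,30),(70,-16),(-70,-16),(6,8),(6,-16),(-30,-16),(-30,8)])/1e3
W=ray(s,crop(c,35,70,5),np.array([45,45,45,45,0,0,90,90,90,90])/1e3); t,th,r=rigid(L,W); print('wedge',t,th,(r*1e3).round(1).tolist()); print(W[6:].mean(0))
```

```text
thin [ 0.48476354 -0.28700428] -0.3682260510897096 [[0.6, 0.2], [0.8, 1.7], [-0.3, 0.7], [-0.7, 0.4], [3.3, -1.4], [0.4, 1.3], [-1.4, -2.1], [0.9, -1.0], [-0.7, 0.3], [-2.9, -0.0]]
lug [ 0.49613369 -0.2816995   0.09      ]
thick [ 0.48520982 -0.28576723] -0.37282362414159925 [[1.0, 1.2], [1.4, 3.1], [0.1, 1.8], [-0.1, 1.8], [1.2, -6.4], [-1.5, -3.4], [-0.9, -1.1], [1.3, 0.1], [-0.2, 1.6], [-2.4, 1.2]]
lug [ 0.49613369 -0.2816995   0.09      ]
wedge [0.61542082 0.28615399] 0.32822398398738106 [[0.8, 0.2], [-0.2, -1.4], [-0.7, -0.3], [-1.4, 1.9], [0.5, 1.1], [1.1, -1.6], [1.1, 0.6], [0.3, 0.8], [-0.3, -2.5], [-1.1, 1.2]]
[0.60536387 0.2784812  0.09      ]
```

```bash
cat >> h.py <<'E'
CT=np.array([.6423,.0103]);CY=.0546
def cw(x,y):
    c,s_=np.cos(CY),np.sin(CY); return CT+np.array([c*x-s_*y,s_*x+c*y])/1e3
def wc(p): return toloc(CT,CY,np.array(p)[None])[0]*1e3
E
python3 -c "
from h import *
plan(*cw(1,26.4),.14,CY)
plan(*cw(1,26.4),.064,CY)"
```

```text
t 1.87 p [ 0.5972 -0.011   0.3597] yaw 0.058 F [-0.3 -0.7 -0.9] gap -0.0003
tool cm [ 4.74 -4.51 21.97] turn 0.003 rows 6 each [ 0.79 -0.75  3.66]
t 1.87 p [ 0.5972 -0.011   0.3597] yaw 0.058 F [-0.3 -0.7 -0.9] gap -0.0003
tool cm [ 4.74 -4.51 29.57] turn 0.003 rows 8 each [ 0.59 -0.56  3.7 ]
```

Request:
jog_arm --pt "0.6 1.5 -1.5 3.3 0" --pt "0.6 1.5 -1.5 3.3 0" --pt "0.6 1.5 -1.5 3.3 0" --pt "0.6 0.2 0 3.9 0.003" --pt "0.6 0 0 3.9 0"

```text
t: 2.28
eef_pos: [0.6407, 0.0342, 0.1829]
tool_rot: [1.0, 0.026, 0.001, 0.0]
contact_force: [0.9, -1.0, -0.5]
finger_gap: 0.0511
```

Request:
jog_arm --pt "0.6 0 0 3.0 0" --pt "0.6 0 0 0 0" --pt "0.6 0 0 0 0"

```text
t: 2.53
eef_pos: [0.6394, 0.0335, 0.1535]
tool_rot: [1.0, 0.025, -0.002, 0.0]
contact_force: [-0.3, -0.0, 0.2]
finger_gap: 0.051
```

```bash
python3 -c "
from h import *
plan(*cw(1,26.4),.064,CY)
shot('wrist','wrist2')"
```

```text
t 2.53 p [0.6394 0.0335 0.1535] yaw 0.05 F [-0.3 -0.   0.2] gap 0.051
tool cm [ 0.26 -0.31  8.95] turn -0.005 rows 3 each [ 0.09 -0.1   2.98]
```

View pics/wrist2.png

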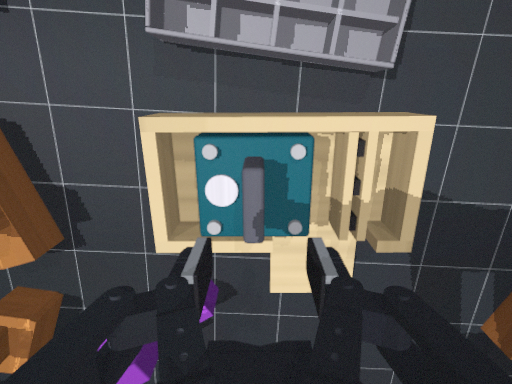

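The rib at (255,200) lies between the finger lines. Next: descend, close, then push.

Request:
jog_arm --pt "0.6 0.2 -0.3 3.5 0" --pt "0.6 0 0 3.5 0" --pt "0.6 0 0 1.9 0" --pt "0 0 0 0 0" --pt "0 0 0 0 0" --newtons 40

```text
t: 3.0
eef_pos: [0.6438, 0.0372, 0.0675]
tool_rot: [1.0, 0.025, 0.002, 0.0]
contact_force: [0.9, 0.1, -0.2]
finger_gap: 0.0282
```

Request:
jog_arm --pt "0 0 0 0 0" --pt "0 0 0 0 0" --pt "0 0 0 0 0"

```text
t: 3.25
eef_pos: [0.6449, 0.038, 0.0688]
tool_rot: [1.0, 0.025, 0.004, -0.0]
contact_force: [0.7, 3.0, 8.0]
finger_gap: 0.0154
```

```bash
python3 -c "
from h import *
plan(*cw(1,58),.064,CY)"
```

```text
t 3.25 p [0.6449 0.038  0.0688] yaw 0.051 F [0.7 3.  8. ] gap 0.0154
tool cm [-0.32 -3.05  0.48] turn -0.004 rows 1 each [-0.32 -3.05  0.48]
```

Request:
jog_arm --pt "0 0 -0.7 -0.3 0" --pt "0 0 -0.8 0 0" --pt "0 0 -0.8 0 0" --pt "0 0 -0.7 0 0" --pt "0 0 -0.3 0 0"

```text
t: 3.67
eef_pos: [0.6412, 0.0689, 0.0689]
tool_rot: [1.0, 0.027, 0.001, 0.003]
contact_force: [0.2, -17.1, 4.0]
finger_gap: 0.0152
```

```bash
python3 -c "
from h import *
plan(*cw(1,58),.064,CY); print(wc(env.get_obs()['eef_pos']))"
```

```text
t 3.67 p [0.6412 0.0689 0.0689] yaw 0.054 F [  0.2 -17.1   4. ] gap 0.0152
tool cm [-0.11  0.06  0.49] turn -0.001 rows 1 each [-0.11  0.06  0.49]
[ 2.07468689 58.58136929]
```

Request:
jog_arm --pt "0 0 0 0 0" --pt "0 0 0 0 0" --pt "0 0 0 0 0" --pt "0.35 0 0.3 0 0" --pt "0.35 0 0 0 0"

```text
t: 4.08
eef_pos: [0.6409, 0.068, 0.0685]
tool_rot: [1.0, 0.025, 0.0, -0.0]
contact_force: [0.5, 0.8, -0.4]
finger_gap: 0.0302
```

Request:
jog_arm --pt "0.35 0 0 -3.5 0" --pt "0.35 -1 0 -3.9 0" --pt "0.35 -1 0 -3.9 0" --pt "0.35 -1 1 -3.9 0"

```text
t: 4.42
eef_pos: [0.6106, 0.0582, 0.2218]
tool_rot: [1.0, 0.026, -0.0, -0.001]
contact_force: [0.3, -0.3, -1.3]
finger_gap: 0.03
```

```bash
python3 -c "
from h import *
plan(.495,-.2825,.16,-.368)
s=shot('wrist','wrist3')
cv2.imwrite('pics/c4.png',cv2.resize(s['img'][60:290,100:440],None,fx=2.3,fy=2.3,interpolation=cv2.INTER_CUBIC))"
```

```text
t 4.42 p [0.6106 0.0582 0.2218] yaw 0.053 F [ 0.3 -0.3 -1.3] gap 0.03
tool cm [-13.34  33.41   6.18] turn 0.421 rows 10 each [-1.33  3.34  0.62]
```

View pics/c4.png

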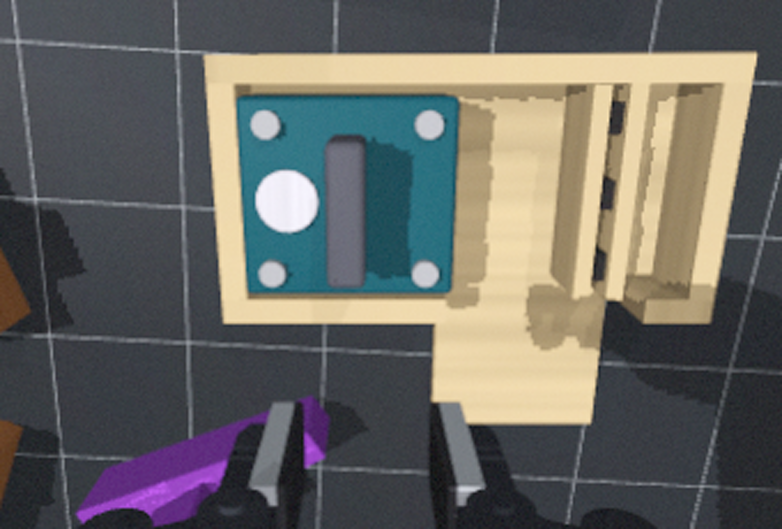

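Run:
```python
from h import *
s=load('wrist3');C=lambda c:crop(c,100,60,2.3)
print((toloc(CT,CY,ray(s,C([(205,55),(755,52),(710,323),(225,323)]),.055))*1e3).round(1))
print((toloc(CT,CY,ray(s,C([(458,97),(450,293),(237,97),(247,293)]),.058))*1e3).round(1))
print((toloc(CT,CY,ray(s,C([(598,85),(577,298)]),.055))*1e3).round(1))
```

```text
[[  61.8  119.1]
 [  61.8 -118.8]
 [ -62.9 -119.8]
 [ -62.4  119.3]]
[[ 44.2   8.8]
 [-46.1   8.9]
 [ 44.4 105.8]
 [-45.9 106.9]]
[[ 48.8 -52.9]
 [-49.8 -53.5]]
```

Head is home. The gap reads 58.5–60.5 mm, close to the 60 mm threshold between the two spacers. I'll take a closer look from straight above the facing.

Request:
jog_arm --pt "0.35 0 3.1 0 0" --pt "0.35 0 3.1 0 0" --pt "0.35 0 3.0 0 0" --pt "0.35 0 0 0 0" --pt "0.35 0 0 0 0"

```text
t: 4.88
eef_pos: [0.6161, -0.0364, 0.2202]
tool_rot: [1.0, 0.024, 0.0, -0.001]
contact_force: [-0.6, -0.4, -0.9]
finger_gap: 0.0298
```

```bash
python3 -c "
from h import *
s=shot('wrist','wrist4'); print(wc(-s['R'].T@s['t']))
cv2.imwrite('pics/c5.png',cv2.resize(s['img'][60:260,100:420],None,fx=2.5,fy=2.5,interpolation=cv2.INTER_CUBIC))"
```

```text
[ 51.8497667  -46.54276209]
```

View pics/c5.png

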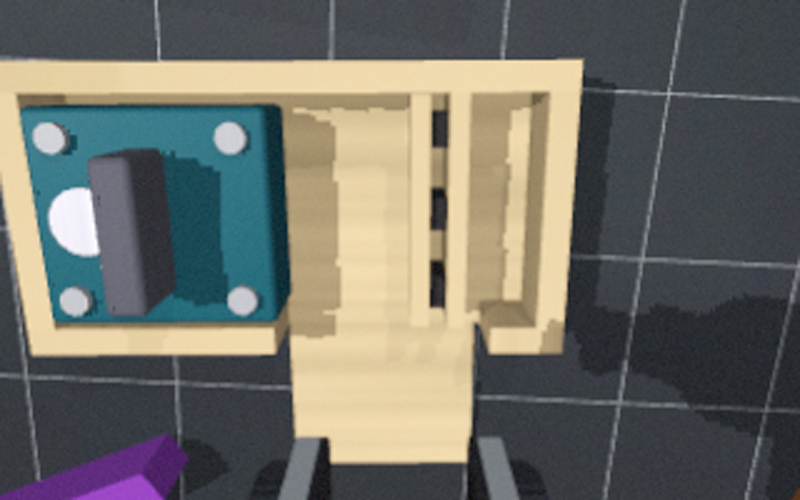

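```bash
python3 -c "
from h import *
s=load('wrist4')
cv2.imwrite('pics/c6.png',cv2.resize(s['img'][92:196,205:320],None,fx=6,fy=5.5,interpolation=cv2.INTER_CUBIC))"
```

```text
(no output)
```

View pics/c6.png

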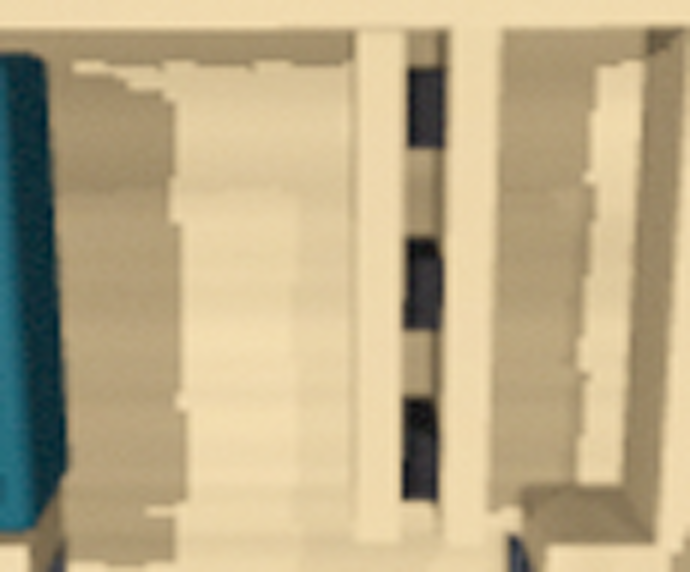

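Run:
```python
from h import *
s=load('wrist4');C=lambda c:crop(c,100,60,2.5)
def C2(c): c=np.array(c,float); return np.stack([(c[:,0]+.5)/6-.5+205,(c[:,1]+.5)/5.5-.5+92],1)
f=lambda uv,z:(toloc(CT,CY,ray(s,uv,z))*1e3).round(1).tolist()
print('outer',f(C([(583,60),(562,353),(32,355)]),.055))
print('innerR',f(C([(549,93),(535,325)]),.055))
print('facing',f(C2([(357,35),(357,535),(405,35),(402,530),(447,35),(444,530),(502,35),(490,530)]),.055))
print('head bottom',f(C2([(48,80),(66,440)]),.01))
print('sill',f(C([(298,463),(470,463)]),.01))
```

```text
outer [[61.3, -119.8], [-62.9, -119.6], [-62.2, 120.1]]
innerR [[49.0, -107.1], [-49.5, -106.7]]
facing [[48.5, -51.4], [-48.1, -51.2], [48.4, -59.4], [-47.1, -59.6], [48.4, -66.5], [-47.2, -67.4], [48.3, -75.8], [-47.2, -76.0]]
head bottom [[39.3, 8.1], [-39.5, 9.0]]
sill [[-142.9, 10.0], [-143.5, -84.1]]
```

Facing at -51.3 and head face at about 7.5–8 give a gap of about 59 mm, so I'm using the thin spacer. Heading for its lug.

```bash
python3 -c "
from h import *
plan(.4953,-.2823,.16,-.368)"
```

```text
t 4.93 p [ 0.6161 -0.0354  0.2201] yaw 0.05 F [ 0.2  0.5 -0.3] gap 0.03
tool cm [-13.29  24.05   6.01] turn 0.418 rows 8 each [-1.66  3.01  0.75]
```

Request:
jog_arm --pt "0.55 -1.7 3.1 0.5 0" --pt "0.55 -1.7 3.1 0.5 0" --pt "0.55 -1.7 3.1 0.5 0" --pt "0.55 -1.7 3.1 0.5 0" --pt "0.55 -1.7 3.1 0.5 0"

```text
t: 5.35
eef_pos: [0.5388, -0.1944, 0.1951]
tool_rot: [1.0, 0.027, 0.0, -0.0]
contact_force: [-0.1, 0.0, -0.1]
finger_gap: 0.0469
```

Request:
jog_arm --pt "0.55 -1.7 3.0 0.5 0" --pt "0.55 -1.5 3.0 0.5 0.1" --pt "0.55 -1.5 2.0 0 0.105" --pt "0.55 0 0 0 0.105" --pt "0.55 0 0 0 0.105"

```text
t: 5.77
eef_pos: [0.4939, -0.2756, 0.1851]
tool_rot: [0.983, -0.184, -0.0, -0.001]
contact_force: [0.5, 0.3, -0.5]
finger_gap: 0.047
```

Request:
jog_arm --pt "0.55 0 0 0 0" --pt "0.55 0 0 0 0"

```text
t: 5.93
eef_pos: [0.4947, -0.2747, 0.1853]
tool_rot: [0.984, -0.179, 0.0, -0.0]
contact_force: [-0.3, -0.6, -0.4]
finger_gap: 0.0467
```

```bash
python3 -c "
from h import *
plan(.4953,-.2823,.055,-.368)
s=shot('wrist','wrist5')"
```

```text
t 5.93 p [ 0.4947 -0.2747  0.1853] yaw -0.36 F [-0.3 -0.6 -0.4] gap 0.0467
tool cm [ 0.32  0.69 13.03] turn 0.008 rows 4 each [0.08 0.17 3.26]
```

View pics/wrist5.png

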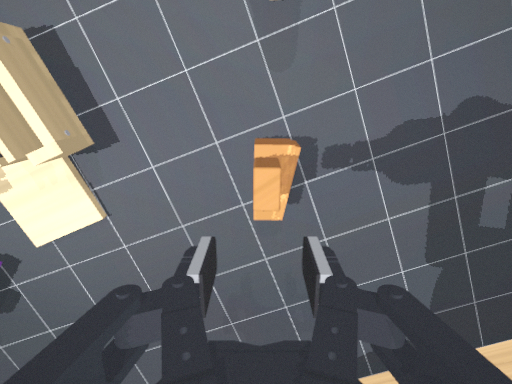

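The lug top is at about (253–281, 165–210), with its edges parallel to the image columns, so the yaw is right. I'll check its position.

Run:
```python
from h import *
s=load('wrist5')
cv2.imwrite('pics/c7.png',cv2.resize(s['img'][125:235,235:315],None,fx=5.4,fy=5.4,interpolation=cv2.INTER_CUBIC))
```

```text
(no output)
```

View pics/c7.png

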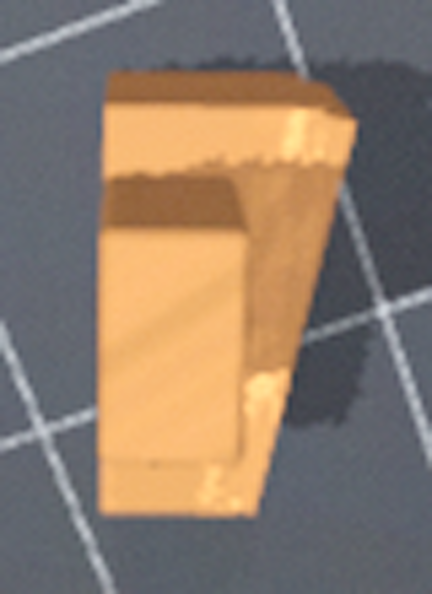

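Run:
```python
from h import *
s=load('wrist5');C=lambda c:crop(c,235,125,5.4)
c=[(100,228),(247,230),(240,463),(99,462),(106,103),(355,122),(257,515),(100,515)]
for k in(0,-6.5):
    L=np.array([(28,20),(28,-4),(-12,-4),(-12,20),(40,20),(40,-26+k),(-40,-10+k),(-40,20)])/1e3
    W=ray(s,C(c),np.array([90]*4+[45]*4)/1e3);t,th,r=rigid(L,W);print(t,th,(r*1e3).round(1).tolist())
    if k==0:T=t,th
t,th=T; p=t+np.array([np.cos(th)*8-np.sin(th)*8,np.sin(th)*8+np.cos(th)*8])/1e3
plan(*p,.055,th)
```

```text
[ 0.48434206 -0.2869181 ] -0.3782254642654792 [[-0.2, 0.2], [-0.6, -0.7], [-1.2, 0.0], [-0.7, 0.7], [-0.4, 0.4], [1.8, -1.3], [0.5, 0.8], [0.7, -0.3]]
[ 0.48493466 -0.28537766] -0.38455960390685445 [[0.5, 1.6], [-0.1, 0.7], [-0.6, 1.6], [0.1, 2.3], [0.2, 1.7], [-0.3, -5.9], [-1.3, -3.4], [1.5, 1.5]]
t 5.98 p [ 0.4948 -0.2748  0.1853] yaw -0.36 F [-0.9 -0.2 -0.2] gap 0.0467
tool cm [ 0.27  0.72 13.03] turn 0.018 rows 4 each [0.07 0.18 3.26]
```

Thin spacer confirmed. Descending to grip it.

Request:
jog_arm --pt "0.55 0.3 0.7 3.3 0.015" --pt "0.55 0 0 3.3 0" --pt "0.55 0 0 3.3 0" --pt "0.55 0 0 3.1 0" --pt "0.55 0 0 0 0"

```text
t: 6.4
eef_pos: [0.4912, -0.2803, 0.0497]
tool_rot: [0.982, -0.187, -0.006, -0.002]
contact_force: [-1.1, 0.7, -0.6]
finger_gap: 0.0469
```

Request:
jog_arm --pt "0 0 0 0 0" --pt "0 0 0 0 0" --pt "0 0 0 0 0" --pt "0 0 0 0 0" --pt "0 0 0 -0.5 0" --newtons 50

```text
t: 6.82
eef_pos: [0.4945, -0.2834, 0.0611]
tool_rot: [0.982, -0.188, 0.0, 0.0]
contact_force: [-0.8, -1.2, -1.2]
finger_gap: 0.0233
```

Request:
jog_arm --pt "0 0 0 -3 0" --pt "0 0 0 -3.5 0" --pt "0 0 0 -3.5 0" --pt "0 0 0 0 0"

```text
t: 7.15
eef_pos: [0.4984, -0.2858, 0.1688]
tool_rot: [0.982, -0.188, 0.008, 0.003]
contact_force: [1.5, -1.3, -0.8]
finger_gap: 0.0232
```

```bash
python3 -c "
from h import *
plan(*cw(8,-5),.17,CY)
s=shot('wrist','wrist6'); s=shot('side','side6')"
```

```text
t 7.15 p [ 0.4984 -0.2858  0.1688] yaw -0.379 F [ 1.5 -1.3 -0.8] gap 0.0232
tool cm [  3.35 -32.72  -0.12] turn -0.434 rows 9 each [ 0.37 -3.64 -0.01]
```

View pics/wrist6.png

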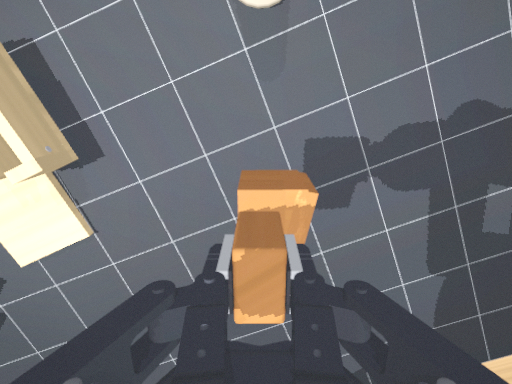

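Request:
jog_arm --pt "0 0.4 -3.7 0 0" --pt "0 0.4 -3.7 0 0" --pt "0 0.4 -3.7 0 0" --pt "0 0.4 -3.7 0 0" --pt "0 0.4 -3.7 0 0"

```text
t: 7.67
eef_pos: [0.5809, -0.1173, 0.1588]
tool_rot: [0.982, -0.189, -0.002, 0.0]
contact_force: [-0.2, -0.5, -1.3]
finger_gap: 0.0232
```

Request:
jog_arm --pt "0 0.4 -3.7 0 0" --pt "0 0.4 -3.7 0 -0.11" --pt "0 0.4 -3.0 0 -0.11" --pt "0 0 -2.0 0 -0.11" --pt "0 0 0 0 -0.104"

```text
t: 8.08
eef_pos: [0.6312, -0.0012, 0.1583]
tool_rot: [0.999, 0.032, -0.002, -0.001]
contact_force: [-0.0, -0.6, -0.9]
finger_gap: 0.0232
```

Request:
jog_arm --pt "0 0 0 0 0" --pt "0 0 0 0 0"

```text
t: 8.25
eef_pos: [0.6305, -0.0056, 0.1589]
tool_rot: [1.0, 0.026, -0.001, 0.0]
contact_force: [-0.1, -0.6, -1.1]
finger_gap: 0.0237
```

```bash
python3 -c "
from h import *
plan(*cw(11,-8),.066,CY)
s=shot('wrist','wrist7')"
```

```text
t 8.25 p [ 0.6305 -0.0056  0.1589] yaw 0.053 F [-0.1 -0.6 -1.1] gap 0.0237
tool cm [ 2.37 -0.72  9.29] turn -0.002 rows 3 each [ 0.79 -0.24  3.1 ]
```

View pics/wrist7.png

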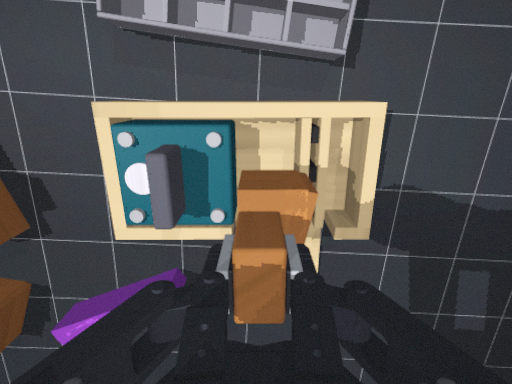

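Request:
jog_arm --pt "0 1.2 -0.4 0 0" --pt "0 1.2 -0.3 0 0" --pt "0 0 0 2.5 0" --pt "0 0 0 2.5 0" --pt "0 0 0 0 0"

```text
t: 8.72
eef_pos: [0.6512, 0.0017, 0.105]
tool_rot: [1.0, 0.026, -0.005, -0.0]
contact_force: [-1.5, -0.3, -2.3]
finger_gap: 0.0233
```

```bash
python3 -c "
from h import *
plan(*cw(11,-8),.066,CY)
s=shot('wrist','wrist8');s=shot('scene','scene8')
cv2.imwrite('pics/c8.png',cv2.resize(s['img'][170:270,210:330],None,fx=6,fy=6,interpolation=cv2.INTER_CUBIC))"
```

```text
t 8.72 p [0.6512 0.0017 0.105 ] yaw 0.052 F [-1.5 -0.3 -2.3] gap 0.0233
tool cm [ 0.26 -0.11  3.9 ] turn -0.003 rows 2 each [ 0.13 -0.06  1.95]
```

View pics/wrist8.png

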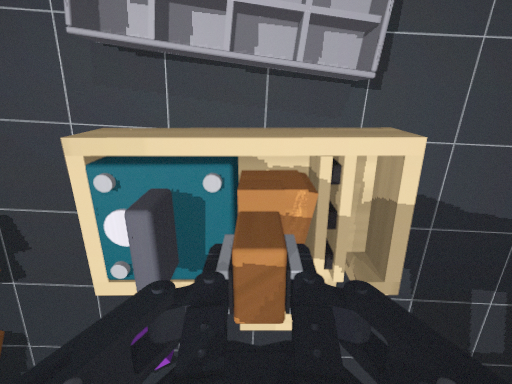

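View pics/c8.png

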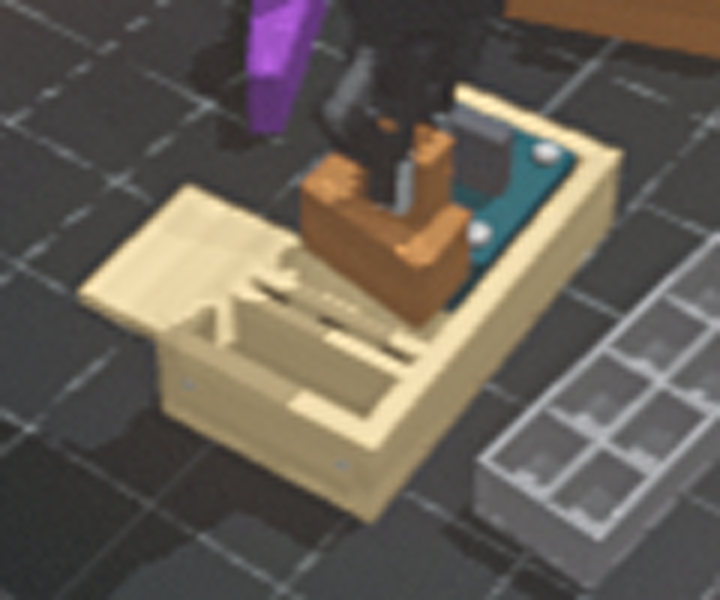

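Request:
jog_arm --pt "0 0 0 1.5 0" --pt "0 0.2 0 1.5 0" --pt "0 0 0 0.5 0" --pt "0 0 0 0 0" --pt "0 0 0 0 0"

```text
t: 9.23
eef_pos: [0.6576, 0.0025, 0.0766]
tool_rot: [1.0, 0.027, 0.001, 0.0]
contact_force: [-0.3, -0.4, -1.2]
finger_gap: 0.0236
```

```bash
python3 -c "
from h import *
plan(*cw(11,-8),.066,CY)"
```

```text
t 9.23 p [0.6576 0.0025 0.0766] yaw 0.054 F [-0.3 -0.4 -1.2] gap 0.0236
tool cm [-0.39 -0.06  1.06] turn -0.0 rows 1 each [-0.39 -0.06  1.06]
```

Request:
jog_arm --pt "0 -0.2 0 0.4 0" --pt "0 0 0 0.4 0" --pt "0 0 0 0.2 0" --pt "0 0 0 0 0" --pt "0 0 0 0 0"

```text
t: 9.65
eef_pos: [0.6552, 0.0027, 0.0667]
tool_rot: [1.0, 0.027, 0.001, 0.0]
contact_force: [-2.3, 0.6, 5.8]
finger_gap: 0.0235
```

```bash
python3 -c "
from h import *
plan(*cw(11,-8),.066,CY)"
```

```text
t 9.65 p [0.6552 0.0027 0.0667] yaw 0.055 F [-2.3  0.6  5.8] gap 0.0235
tool cm [-0.14 -0.03  0.07] turn 0.0 rows 1 each [-0.14 -0.03  0.07]
```

Request:
jog_arm --pt "0 0 -0.2 -0.1 0" --pt "0 0 -0.2 0 0" --pt "0 0 -0.1 0 0" --pt "0 0 0 0 0"

```text
t: 9.98
eef_pos: [0.6551, 0.007, 0.0666]
tool_rot: [1.0, 0.028, 0.0, 0.001]
contact_force: [0.4, -3.9, 2.2]
finger_gap: 0.0232
```

```bash
python3 -c "
from h import *
plan(*cw(11,-4.5),.066,CY)"
```

```text
t 9.98 p [0.6551 0.007  0.0666] yaw 0.055 F [ 0.4 -3.9  2.2] gap 0.0232
tool cm [-0.16  0.05  0.06] turn 0.001 rows 1 each [-0.16  0.05  0.06]
```

Force is -3.9 N at the expected contact position, so the spacer is against the head. Release and lift.

Request:
jog_arm --pt "0.5 0 0 0 0" --pt "0.5 0 0 0 0" --pt "0.5 0 0 -1 0" --pt "0.5 0 0 -3.5 0" --pt "0.5 0 0 -3.9 0"

```text
t: 10.4
eef_pos: [0.653, 0.0081, 0.149]
tool_rot: [1.0, 0.027, -0.003, -0.0]
contact_force: [1.0, -0.1, 1.0]
finger_gap: 0.0426
```

Request:
jog_arm --pt "0.5 -1.5 0 -3.5 0" --pt "0.5 -1.5 0 -3.5 0" --pt "0.5 -1.5 0 0 0" --pt "0.5 0 0 0 0"

```text
t: 10.73
eef_pos: [0.6087, 0.0055, 0.224]
tool_rot: [1.0, 0.027, 0.002, -0.0]
contact_force: [-0.4, 0.7, -0.4]
finger_gap: 0.0426
```

```bash
python3 -c "
from h import *
plan(.6054,.2785,.16,.328)
s=shot('wrist','wrist9')"
```

```text
t 10.73 p [0.6087 0.0055 0.224 ] yaw 0.055 F [-0.4  0.7 -0.4] gap 0.0426
tool cm [  1.17 -27.28   6.4 ] turn -0.273 rows 8 each [ 0.15 -3.41  0.8 ]
```

View pics/wrist9.png

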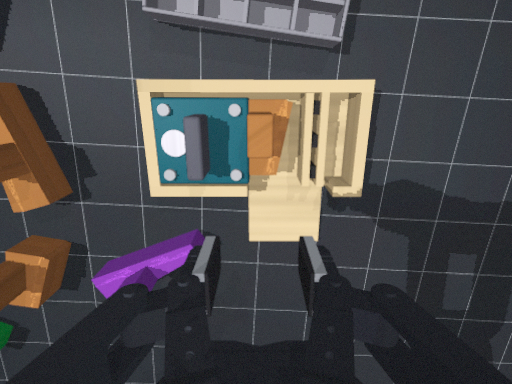

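The spacer stands flush with the head, parallel to it. Now the wedge.

Request:
jog_arm --pt "0.55 0.1 -3.6 0 0" --pt "0.55 0.1 -3.6 0 0" --pt "0.55 0.1 -3.6 0 0" --pt "0.55 0.1 -3.6 0 0" --pt "0.55 0.1 -3.6 0 0"

```text
t: 11.2
eef_pos: [0.6048, 0.1871, 0.2183]
tool_rot: [1.0, 0.027, -0.001, 0.0]
contact_force: [0.4, -0.4, -1.0]
finger_gap: 0.047
```

Request:
jog_arm --pt "0.55 0.2 -3.5 1.2 0" --pt "0.55 0.2 -3.5 1.2 -0.1" --pt "0.55 0 -2.0 1.2 -0.1" --pt "0.55 0 0 0 -0.07" --pt "0.55 0 0 0 0"

```text
t: 11.62
eef_pos: [0.6011, 0.2767, 0.1809]
tool_rot: [0.987, 0.163, -0.003, 0.001]
contact_force: [-0.3, -0.9, 0.6]
finger_gap: 0.0471
```

```bash
python3 -c "
from h import *
plan(.6054,.2785,.055,.328)
s=shot('wrist','wrist10')"
```

```text
t 11.62 p [0.6011 0.2767 0.1809] yaw 0.328 F [-0.3 -0.9  0.6] gap 0.0471
tool cm [ 0.47 -0.03 12.59] turn 0.0 rows 4 each [ 0.12 -0.01  3.15]
```

View pics/wrist10.png

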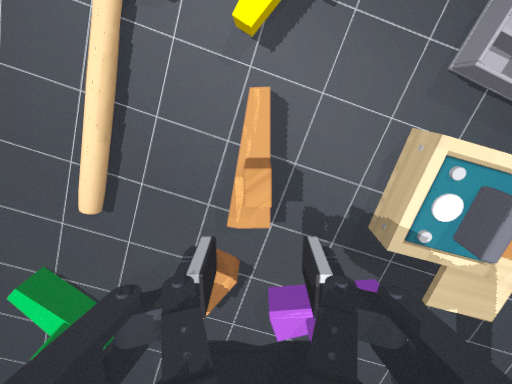

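Run:
```python
from h import *
s=load('wrist10')
cv2.imwrite('pics/c10.png',cv2.resize(s['img'][80:235,215:285],None,fx=5,fy=5,interpolation=cv2.INTER_CUBIC))
```

```text
(no output)
```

View pics/c10.png

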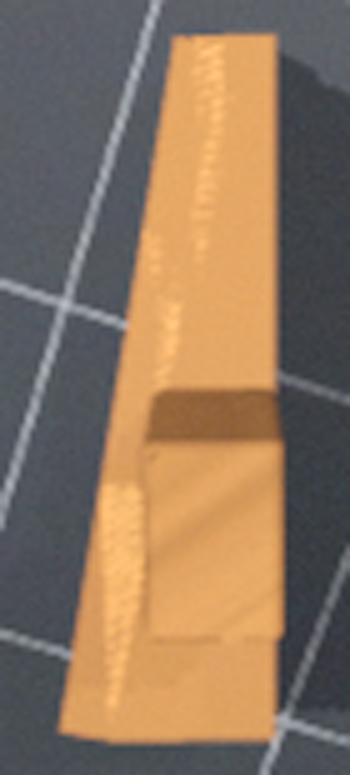

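Run:
```python
from h import *
s=load('wrist10');C=lambda c:crop(c,215,80,5)
c=[(172,35),(277,35),(275,740),(60,733),(146,442),(283,440),(281,636),(147,636)]
L=np.array([(70,2),(70,-16),(-70,-16),(-70,30),(6,8),(6,-16),(-30,-16),(-30,8)])/1e3
W=ray(s,C(c),np.array([45]*4+[90]*4)/1e3);t,th,r=rigid(L,W);print(t,th,(r*1e3).round(1).tolist())
p=t+np.array([np.cos(th)*-12-np.sin(th)*-4,np.sin(th)*-12+np.cos(th)*-4])/1e3
plan(*p,.055,th)
```

```text
[0.61534091 0.28680892] 0.3382784869591381 [[0.6, -0.6], [0.5, 0.4], [1.0, 0.3], [-1.2, 0.1], [0.1, 1.0], [0.5, -0.2], [-0.5, -0.8], [-1.0, -0.2]]
t 11.67 p [0.6017 0.2758 0.182 ] yaw 0.325 F [-0.3 -0.5  0.7] gap 0.0474
tool cm [ 0.45 -0.19 12.7 ] turn -0.014 rows 4 each [ 0.11 -0.05  3.17]
```

Request:
jog_arm --pt "0.55 0.4 -0.2 3.2 -0.01" --pt "0.55 0 0 3.2 0" --pt "0.55 0 0 3.2 0" --pt "0.55 0 0 2.7 0" --pt "0.55 0 0 0 0"

```text
t: 12.08
eef_pos: [0.6018, 0.2757, 0.0549]
tool_rot: [0.986, 0.165, -0.006, 0.002]
contact_force: [-0.4, -0.3, -0.4]
finger_gap: 0.0467
```

Request:
jog_arm --pt "0 0 0 0 0" --pt "0 0 0 0 0" --pt "0 0 0 0 0" --pt "0 0 0 0 0" --pt "0 0 0 -0.5 0" --newtons 50

```text
t: 12.5
eef_pos: [0.6051, 0.2782, 0.0669]
tool_rot: [0.986, 0.166, 0.0, 0.0]
contact_force: [1.2, 0.4, -2.4]
finger_gap: 0.0229
```

Request:
jog_arm --pt "0 0 0 -3 0" --pt "0 0 0 -3.5 0" --pt "0 0 0 -3.5 0" --pt "0 0 0 -2 0" --pt "0 0 0 0 0"

```text
t: 12.92
eef_pos: [0.6079, 0.2795, 0.1938]
tool_rot: [0.986, 0.167, 0.006, -0.002]
contact_force: [0.6, 0.1, -0.5]
finger_gap: 0.0232
```

```bash
python3 -c "
from h import *
plan(*cw(-92-12,-33-4),.17,CY)
s=shot('side','side11')
cv2.imwrite('pics/c11.png',cv2.resize(s['img'][130:290,100:320],None,fx=3.5,fy=3.5,interpolation=cv2.INTER_CUBIC))"
```

```text
t 12.92 p [0.6079 0.2795 0.1938] yaw 0.335 F [ 0.6  0.1 -0.5] gap 0.0232
tool cm [-16.62  27.24   2.38] turn 0.28 rows 9 each [-1.85  3.03  0.26]
```

View pics/c11.png

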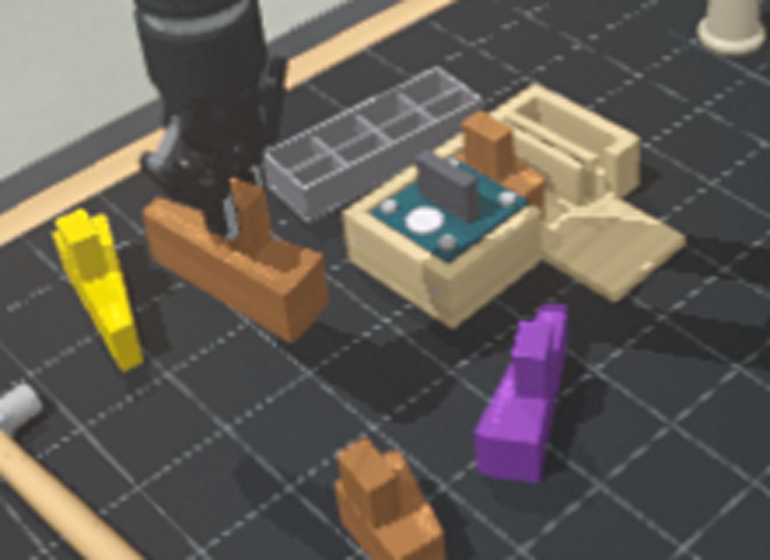

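Request:
jog_arm --pt "0 -1.9 3.2 0 0" --pt "0 -1.9 3.2 0 0" --pt "0 -1.9 3.2 0 0" --pt "0 -1.9 3.2 0 0" --pt "0 -1.9 3.2 0 0"

```text
t: 13.38
eef_pos: [0.5661, 0.0943, 0.1844]
tool_rot: [0.986, 0.167, -0.002, 0.0]
contact_force: [0.5, -0.1, -1.1]
finger_gap: 0.0229
```

Request:
jog_arm --pt "0 -1.9 3.2 0 0" --pt "0 -1.9 3.2 0 0.1" --pt "0 -1.8 2.5 0 0.1" --pt "0 0 2.0 0 0.08" --pt "0 0 0 0 0"

```text
t: 13.8
eef_pos: [0.5427, -0.0288, 0.1849]
tool_rot: [1.0, 0.024, -0.001, 0.001]
contact_force: [0.9, 0.6, -2.2]
finger_gap: 0.0236
```

Request:
jog_arm --pt "0 0 0 0 0" --pt "0 0 0 0 0"

```text
t: 13.97
eef_pos: [0.5435, -0.0248, 0.1853]
tool_rot: [1.0, 0.028, -0.001, -0.0]
contact_force: [0.4, 0.2, -2.0]
finger_gap: 0.0233
```

```bash
python3 -c "
from h import *
plan(*cw(-104,-37),.09,CY)
s=shot('wrist','wrist12')"
```

```text
t 13.97 p [ 0.5435 -0.0248  0.1853] yaw 0.056 F [ 0.4  0.2 -2. ] gap 0.0233
tool cm [-0.35  0.74  9.53] turn 0.001 rows 3 each [-0.12  0.25  3.18]
```

View pics/wrist12.png

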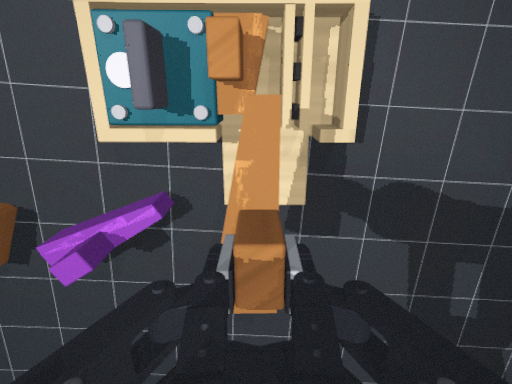

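Request:
jog_arm --pt "0 -0.5 0.7 1.0 0" --pt "0 0 0 3.3 0" --pt "0 0 0 3.3 0" --pt "0 0 0 1.5 0" --pt "0 0 0 0 0"

```text
t: 14.43
eef_pos: [0.5365, -0.0311, 0.0913]
tool_rot: [1.0, 0.029, -0.005, -0.001]
contact_force: [-1.1, 0.1, -1.5]
finger_gap: 0.023
```

Request:
jog_arm --pt "0 0 0 0 0"

```text
t: 14.52
eef_pos: [0.5393, -0.0315, 0.0947]
tool_rot: [1.0, 0.028, -0.001, -0.0]
contact_force: [0.3, -0.5, -1.4]
finger_gap: 0.023
```

```bash
python3 -c "
from h import *
plan(*cw(-104,-37),.071,CY)
s=shot('wrist','wrist13')
s=shot('scene','scene13')
cv2.imwrite('pics/c13.png',cv2.resize(s['img'][170:270,210:330],None,fx=6,fy=6,interpolation=cv2.INTER_CUBIC))"
```

```text
t 14.52 p [ 0.5393 -0.0315  0.0947] yaw 0.057 F [ 0.3 -0.5 -1.4] gap 0.023
tool cm [0.11 0.09 2.37] turn 0.002 rows 1 each [0.11 0.09 2.37]
```

View pics/wrist13.png

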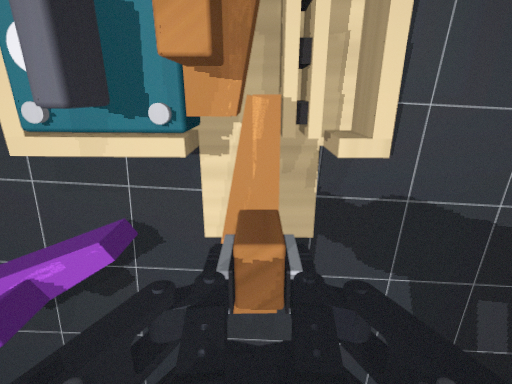

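View pics/c13.png

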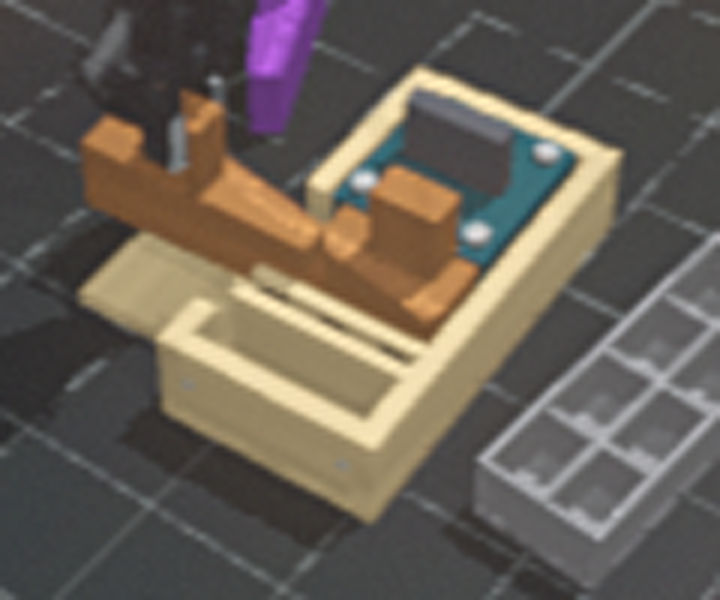

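Request:
jog_arm --pt "0 0 0 1.0 0" --pt "0 0 0 0.8 0" --pt "0 0 0 0.5 0" --pt "0 0 0 0 0" --pt "0 0 0 0 0"

```text
t: 15.03
eef_pos: [0.5396, -0.0323, 0.0727]
tool_rot: [1.0, 0.027, 0.0, -0.0]
contact_force: [-0.6, 0.8, 4.1]
finger_gap: 0.0231
```

```bash
python3 -c "
from h import *
plan(*cw(-92,-38),.071,CY)"
```

```text
t 15.03 p [ 0.5396 -0.0323  0.0727] yaw 0.055 F [-0.6  0.8  4.1] gap 0.0231
tool cm [1.29 0.11 0.17] turn 0.0 rows 1 each [1.29 0.11 0.17]
```

Request:
jog_arm --pt "0 0.5 0.1 -0.15 0" --pt "0 0.7 0 0 0" --pt "0 0.5 0 0 0" --pt "0 0 0 0 0"

```text
t: 15.37
eef_pos: [0.5583, -0.0328, 0.0736]
tool_rot: [1.0, 0.027, 0.001, 0.0]
contact_force: [0.4, -0.4, -1.5]
finger_gap: 0.0231
```

```bash
python3 -c "
from h import *
plan(*cw(-92,-38),.071,CY)
s=shot('wrist','wrist14')
cv2.imwrite('pics/c14.png',cv2.resize(s['img'][0:260,150:340],None,fx=3,fy=2.3,interpolation=cv2.INTER_CUBIC))"
```

```text
t 15.37 p [ 0.5583 -0.0328  0.0736] yaw 0.055 F [ 0.4 -0.4 -1.5] gap 0.0231
tool cm [-0.58 -0.05  0.26] turn 0.0 rows 1 each [-0.58 -0.05  0.26]
```

View pics/c14.png

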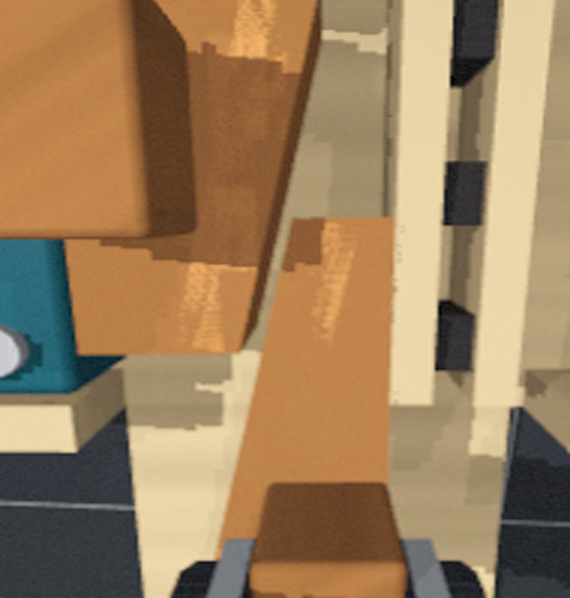

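Request:
jog_arm --pt "0 0.3 0 0.2 0" --pt "0 0.2 0 0.1 0" --pt "0 0 0 0 0" --pt "0.4 0 0 0 0" --pt "0.4 0 0 0 0"

```text
t: 15.83
eef_pos: [0.5617, -0.0325, 0.0713]
tool_rot: [1.0, 0.027, 0.001, 0.0]
contact_force: [-0.1, -0.5, -0.1]
finger_gap: 0.0341
```

Request:
jog_arm --pt "0.45 0 0 0 0" --pt "0.45 0 0 -2.0 0" --pt "0.45 0 0 -3.5 0" --pt "0 -2 0 -2.0 0" --pt "0 -3.5 0 0 0"

```text
t: 16.25
eef_pos: [0.5125, -0.0357, 0.1499]
tool_rot: [1.0, 0.028, 0.006, 0.001]
contact_force: [0.6, 0.4, 0.1]
finger_gap: 0.0154
```

Request:
jog_arm --pt "0 -3.5 0 0 0" --pt "0 -2.5 0 0 0" --pt "0 0 0 0 0"

```text
t: 16.5
eef_pos: [0.4411, -0.0385, 0.1452]
tool_rot: [1.0, 0.027, -0.003, -0.0]
contact_force: [-0.5, 0.3, -0.5]
finger_gap: -0.0001
```

```bash
python3 -c "
from h import *
plan(*cw(-165,-28),.035,CY)
s=shot('wrist','wrist15')
cv2.imwrite('pics/c15.png',s['img'])"
```

```text
t 16.5 p [ 0.4411 -0.0385  0.1452] yaw 0.054 F [-0.5  0.3 -0.5] gap -0.0001
tool cm [ 3.85 -0.97 11.02] turn -0.0 rows 4 each [ 0.96 -0.24  2.75]
```

View pics/c15.png

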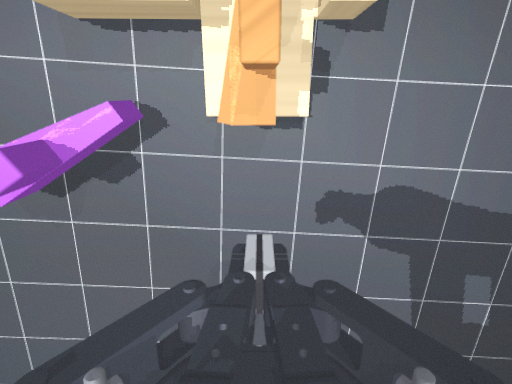

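Request:
jog_arm --pt "0 0.9 -0.5 3.5 0" --pt "0 0.9 -0.5 3.5 0" --pt "0 0.8 0 3.0 0" --pt "0 0.5 0 1.6 0" --pt "0 0 0 0 0"

```text
t: 16.97
eef_pos: [0.4772, -0.0267, 0.0263]
tool_rot: [1.0, 0.028, -0.003, -0.0]
contact_force: [-0.2, -0.4, 0.1]
finger_gap: -0.0002
```

Request:
jog_arm --pt "0 0 0 0 0"

```text
t: 17.05
eef_pos: [0.4779, -0.0269, 0.029]
tool_rot: [1.0, 0.028, -0.001, -0.0]
contact_force: [-0.0, 0.5, 0.0]
finger_gap: -0.0
```

```bash
python3 -c "
from h import *
plan(*cw(-152,-28),.026,CY); print(wc(env.get_obs()['eef_pos']))"
```

```text
t 17.05 p [ 0.4779 -0.0269  0.029 ] yaw 0.055 F [-0.   0.5  0. ] gap -0.0
tool cm [ 1.42 -0.02  0.3 ] turn 0.0 rows 1 each [ 1.42 -0.02  0.3 ]
[-166.21925559  -28.19367557]
```

Lined up behind the heel. First push: advance in small steps.

Request:
jog_arm --pt "0 0.8 0 0 0" --pt "0 0.6 0 0 0" --pt "0 0.5 0 0 0" --pt "0 0.5 0 0 0" --pt "0 0 0 0 0"

```text
t: 17.47
eef_pos: [0.5028, -0.0257, 0.0307]
tool_rot: [1.0, 0.027, 0.001, 0.0]
contact_force: [0.7, -0.3, -0.4]
finger_gap: 0.0003
```

Request:
jog_arm --pt "0 0.4 0 0 0" --pt "0 0.4 0 0 0" --pt "0 0 0 0 0"

```text
t: 17.72
eef_pos: [0.5101, -0.0253, 0.03]
tool_rot: [1.0, 0.027, 0.001, 0.0]
contact_force: [0.2, 0.6, 0.2]
finger_gap: -0.0004
```

Request:
jog_arm --pt "0 0.3 0 0 0" --pt "0 0.3 0 0 0" --pt "0 0 0 0 0"

```text
t: 17.97
eef_pos: [0.512, -0.025, 0.0295]
tool_rot: [1.0, 0.028, -0.004, -0.0]
contact_force: [-8.9, -0.8, 6.5]
finger_gap: 0.0
```

```bash
python3 -c "
from h import *
s=shot('scene','scene16')
a=cv2.resize(s['img'][170:270,210:330],None,fx=6,fy=6,interpolation=cv2.INTER_CUBIC)
cv2.imwrite('pics/c16.png',a)
s=shot('side','side16')
cv2.imwrite('pics/c16b.png',cv2.resize(s['img'][140:230,190:310],None,fx=6,fy=6,interpolation=cv2.INTER_CUBIC))"
```

```text
(no output)
```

View pics/c16.png

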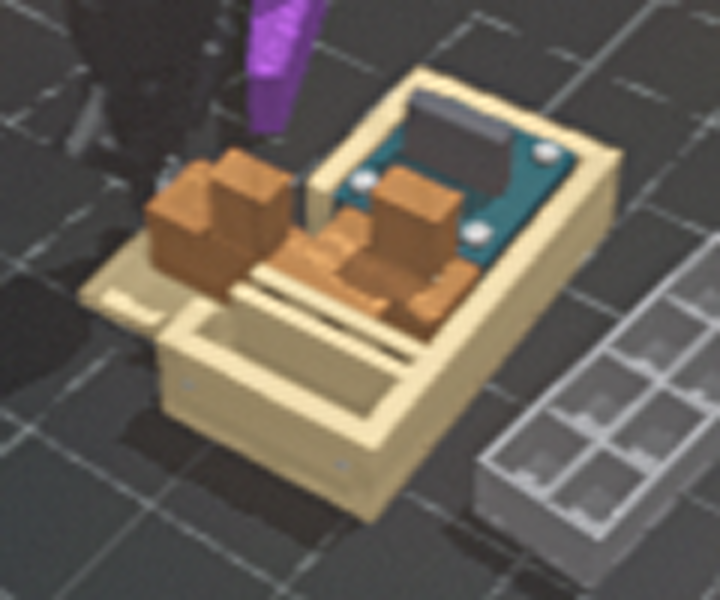

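View pics/c16b.png

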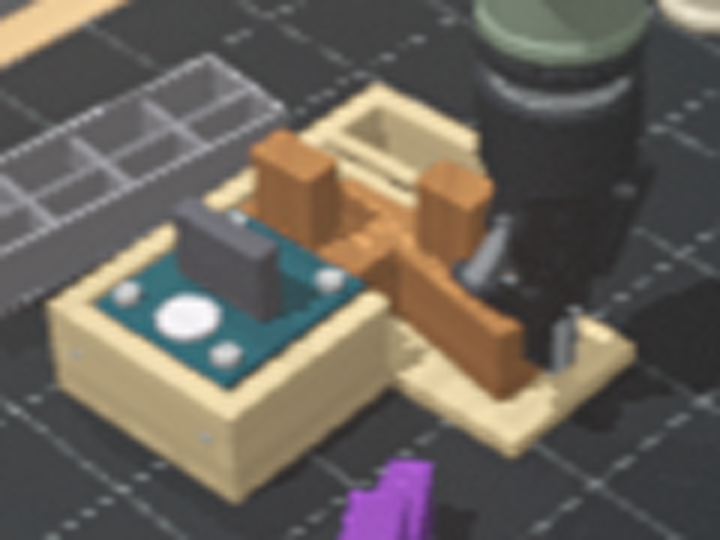

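Request:
jog_arm --pt "0 0.3 0 -0.2 0" --pt "0 0.3 0 0 0" --pt "0 0 0 0 0"

```text
t: 18.32
eef_pos: [0.5194, -0.0248, 0.0311]
tool_rot: [1.0, 0.028, -0.002, 0.0]
contact_force: [-4.4, -1.8, -0.3]
finger_gap: -0.0002
```

Request:
jog_arm --pt "0 0.3 0 0 0" --pt "0 0.3 0 0 0" --pt "0 0 0 0 0"

```text
t: 18.57
eef_pos: [0.5218, -0.0247, 0.0302]
tool_rot: [1.0, 0.028, -0.006, 0.0]
contact_force: [-10.6, -3.4, 1.2]
finger_gap: -0.0
```

Request:
jog_arm --pt "0 0.2 0 0 0" --pt "0 0.2 0 0 0" --pt "0 0 0 0 0"

```text
t: 18.82
eef_pos: [0.5227, -0.0247, 0.0297]
tool_rot: [1.0, 0.028, -0.009, 0.0]
contact_force: [-15.9, -4.2, 3.2]
finger_gap: 0.0001
```

```bash
python3 -c "
from h import *
o=env.get_obs();print(wc(o['eef_pos']),o['contact_force'])"
```

```text
[-121.32319373  -28.37965723] [-15.85444582  -4.23897473   3.19109445]
```

Request:
jog_arm --pt "0 -1.0 0 0 0" --pt "0 -1.5 0 0 0" --pt "0 -1.0 0 0 0" --pt "0 0 0 0 0"

```text
t: 19.15
eef_pos: [0.4945, -0.0259, 0.0318]
tool_rot: [1.0, 0.027, -0.0, -0.0]
contact_force: [-0.4, -0.4, 0.2]
finger_gap: 0.0
```

```bash
python3 -c "
from h import *
o=env.get_obs();print(wc(o['eef_pos']),o['contact_force'])
s=shot('scene','scene17')
a=cv2.resize(s['img'][170:270,210:330],None,fx=6,fy=6,interpolation=cv2.INTER_CUBIC)
cv2.imwrite('pics/c17.png',a)
s=shot('side','side17')
cv2.imwrite('pics/c17b.png',cv2.resize(s['img'][140:230,190:310],None,fx=6,fy=6,interpolation=cv2.INTER_CUBIC))
s=shot('wrist','wrist17')"
```

```text
[-149.52360142  -28.07443854] [-0.37823534 -0.36659823  0.24813125]
```

View pics/c17.png

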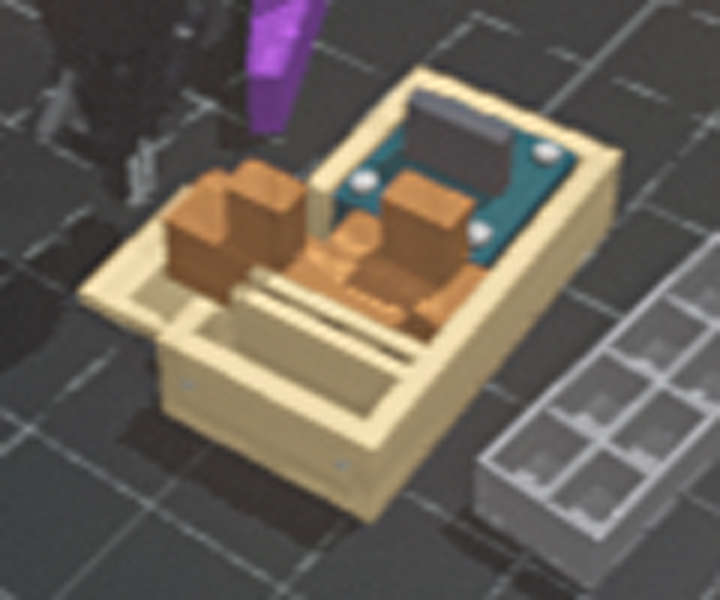

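View pics/wrist17.png

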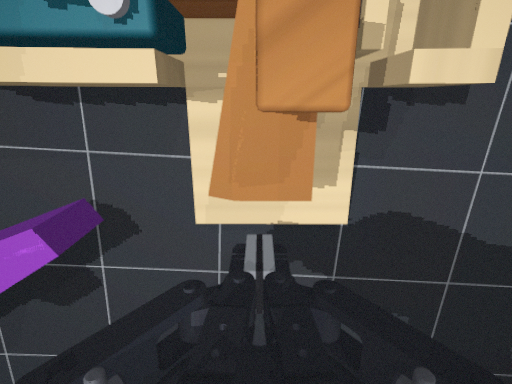

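Run:
```python
from h import *
s=load('wrist17')
print((toloc(CT,CY,ray(s,[(209.5,194),(312,200),(316.5,115),(256,105),(349,105)],[.055,.055,.055,.1,.1]))*1e3).round(1))
s=load('scene17');C=lambda c:crop(c,210,170,6)
# wedge lug top corners, spacer lug top corners, (scene)
print('wlug',(toloc(CT,CY,ray(s,C([(250,158),(308,185),(290,205),(228,182)]),.1))*1e3).round(1).tolist())
print('slug',(toloc(CT,CY,ray(s,C([(405,170),(473,203),(452,225),(384,195)]),.1))*1e3).round(1).tolist())
print('spacer thick end top',(toloc(CT,CY,ray(s,C([(485,265),(413,310)]),.055))*1e3).round(1).tolist())
```

```text
[[-107.8   -7.2]
 [-110.7  -52.4]
 [ -74.2  -52.2]
 [ -69.   -28.2]
 [ -69.   -51.5]]
wlug [[-70.0, -27.6], [-35.2, -27.5], [-34.6, -43.9], [-69.1, -47.6]]
slug [[-1.3, 7.8], [38.6, 6.5], [37.9, -12.0], [-0.4, -12.8]]
spacer thick end top [[44.4, 12.2], [30.7, -33.6]]
```

Heel at x≈-109, so the tip is at about +31. The spacer is at the back board and the wedge is square. Second push.

Request:
jog_arm --pt "0 1.0 0 0 0" --pt "0 1.2 0 0 0" --pt "0 0.5 0 0 0" --pt "0 0.3 0 0 0" --pt "0 0 0 0 0"

```text
t: 19.72
eef_pos: [0.5235, -0.0244, 0.0313]
tool_rot: [1.0, 0.028, -0.004, 0.0]
contact_force: [-8.6, -1.7, 6.0]
finger_gap: -0.0001
```

Request:
jog_arm --pt "0 0.3 0 0 0" --pt "0 0.2 0 0 0" --pt "0 0 0 0 0"

```text
t: 19.97
eef_pos: [0.5234, -0.0243, 0.0311]
tool_rot: [1.0, 0.028, -0.009, -0.0]
contact_force: [-18.4, -3.5, 14.4]
finger_gap: 0.0001
```

Request:
jog_arm --pt "0 0 0 -0.4 0" --pt "0 0.1 0 0 0" --pt "0 0 0 0 0"

```text
t: 20.22
eef_pos: [0.5256, -0.0245, 0.0338]
tool_rot: [1.0, 0.028, -0.008, 0.0]
contact_force: [-11.6, -3.6, 0.3]
finger_gap: 0.0002
```

Request:
jog_arm --pt "0 -1.0 0 0 0" --pt "0 -1.0 0 0 0" --pt "0 -0.5 0 -0.3 0" --pt "0 0 0 0 0"

```text
t: 20.55
eef_pos: [0.5068, -0.0253, 0.0395]
tool_rot: [1.0, 0.027, 0.001, 0.0]
contact_force: [-0.0, 0.1, -0.3]
finger_gap: 0.0002
```

Request:
jog_arm --pt "0 1.0 0 0 0" --pt "0 1.0 0 0 0" --pt "0 0.5 0 0 0" --pt "0 0.2 0 0 0" --pt "0 0 0 0 0"

```text
t: 20.97
eef_pos: [0.5282, -0.0246, 0.0371]
tool_rot: [1.0, 0.028, -0.008, 0.0]
contact_force: [-13.4, -4.4, 4.5]
finger_gap: 0.0002
```

Request:
jog_arm --pt "0 0.2 0 -0.1 0" --pt "0 0.1 0 0 0" --pt "0 0 0 0 0"

```text
t: 21.22
eef_pos: [0.5283, -0.0246, 0.0373]
tool_rot: [1.0, 0.028, -0.011, 0.0]
contact_force: [-18.1, -5.5, 3.1]
finger_gap: -0.0003
```

Request:
jog_arm --pt "0 -1.0 0 0 0" --pt "0 -1.5 0 0 0" --pt "0 -2.0 0 -0.5 0" --pt "0 0 0 0 0"

```text
t: 21.55
eef_pos: [0.4905, -0.0261, 0.0451]
tool_rot: [1.0, 0.027, -0.001, -0.0]
contact_force: [-1.1, 0.2, -0.6]
finger_gap: 0.0001
```

```bash
python3 -c "
from h import *
o=env.get_obs();print(wc(o['eef_pos']),o['contact_force'])
s=shot('scene','scene18')
a=cv2.resize(s['img'][170:270,210:330],None,fx=6,fy=6,interpolation=cv2.INTER_CUBIC)
cv2.imwrite('pics/c18.png',a)
s=shot('wrist','wrist18')"
```

```text
[-153.59861511  -28.02149706] [-1.0655353   0.23153047 -0.59040643]
```

View pics/c18.png

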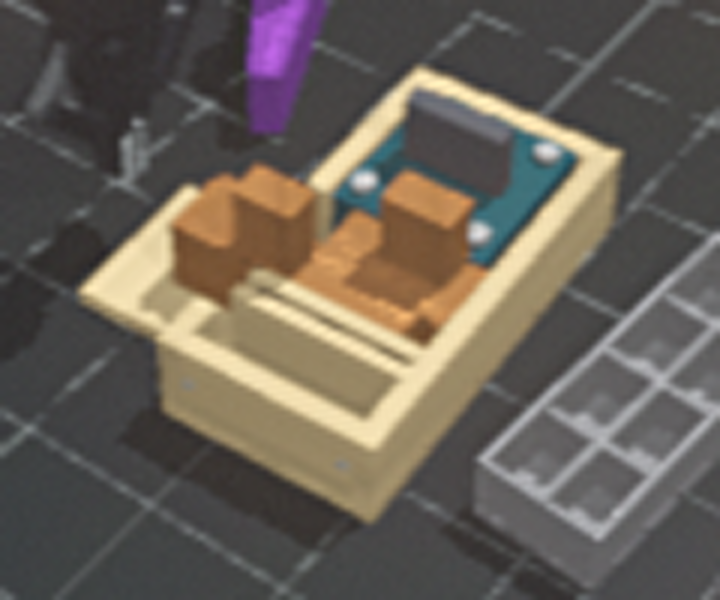

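View pics/wrist18.png

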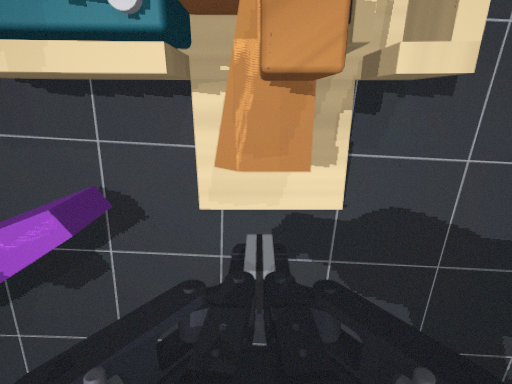

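Run:
```python
from h import *
s=load('wrist18')
cv2.imwrite('pics/c19.png',cv2.resize(s['img'][0:220,180:380],None,fx=3.5,fy=2.7,interpolation=cv2.INTER_CUBIC))
print((toloc(CT,CY,ray(s,[(237,170),(215,163),(311,171),(316,85),(260,77),(344,76)],[.055,.055,.055,.055,.1,.1]))*1e3).round(1))
s=load('scene18');C=lambda c:crop(c,210,170,6)
print('wlug',(toloc(CT,CY,ray(s,C([(258,164),(316,192),(300,214),(238,185)]),.1))*1e3).round(1).tolist())
```

```text
[[-104.6  -18.5]
 [-101.2   -8.2]
 [-105.2  -53.6]
 [ -66.9  -53.6]
 [ -66.1  -29.2]
 [ -65.9  -53. ]]
wlug [[-64.2, -28.9], [-29.2, -29.4], [-27.1, -46.4], [-63.8, -46.6]]
```

View pics/c19.png

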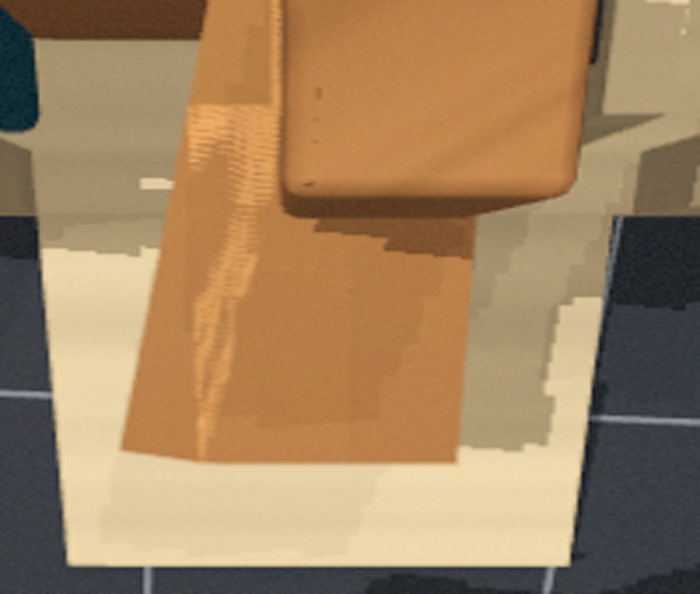

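The facing is pressed back about 2 mm (≈8 N), the wedge tip is at about +35, and it held after I let go. I'll retreat and check again from above.

Request:
jog_arm --pt "0 -2.5 0 -2.0 0" --pt "0 -1 0 -3.9 0" --pt "0 0 0 -3.9 0" --pt "0 0 0 -3.9 0" --pt "0 2 0 -3.5 0"

```text
t: 22.07
eef_pos: [0.4764, -0.0269, 0.2199]
tool_rot: [1.0, 0.027, 0.001, 0.0]
contact_force: [0.8, -0.1, -0.3]
finger_gap: 0.0
```

Request:
jog_arm --pt "0 3.5 0 -2 0" --pt "0 3.5 0 -2 0" --pt "0 3 0 0 0" --pt "0 2 0 0 0" --pt "0 0 0 0 0"

```text
t: 22.48
eef_pos: [0.6026, -0.02, 0.2567]
tool_rot: [1.0, 0.028, 0.003, 0.0]
contact_force: [-0.3, -1.2, 0.4]
finger_gap: -0.0006
```

Request:
jog_arm --pt "0 0 0 0 0" --pt "0 0 0 0 0" --pt "0 0 0 0 0" --pt "0 0 0 0 0"

```text
t: 22.82
eef_pos: [0.5963, -0.0204, 0.2571]
tool_rot: [1.0, 0.027, 0.0, 0.0]
contact_force: [-0.7, -0.3, -0.6]
finger_gap: 0.0004
```

```bash
python3 -c "
from h import *
o=env.get_obs();print(wc(o['eef_pos']),o['eef_pos'],o['contact_force'],o['t'])
s=shot('wrist','wrist20')
cv2.imwrite('pics/c20.png',cv2.resize(s['img'][40:270,110:400],None,fx=2.7,fy=2.6,interpolation=cv2.INTER_CUBIC))"
```

```text
[-47.57203603 -28.17117872] [ 0.59633624 -0.02042534  0.25709164] [-0.67505172 -0.27690932 -0.5638861 ] 22.8167
```

View pics/c20.png

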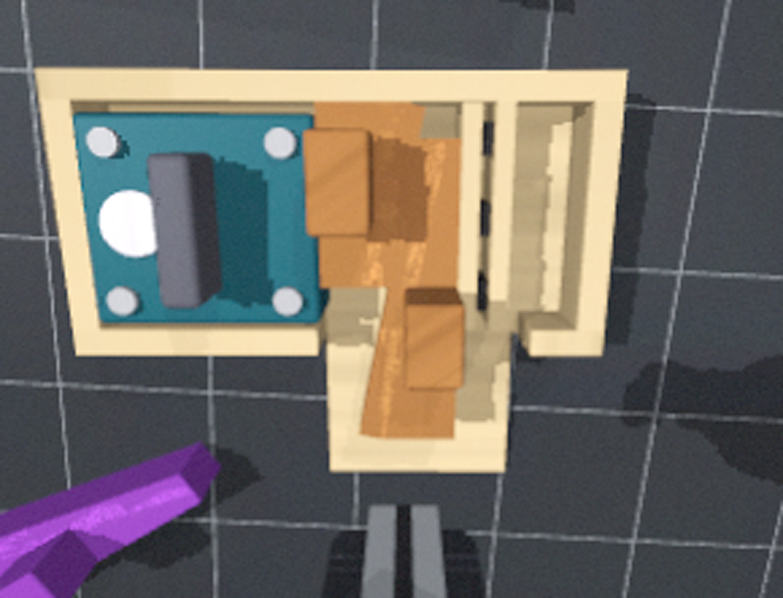

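Run:
```python
from h import *
s=load('wrist20')
def C(c): c=np.array(c,float); return np.stack([(c[:,0]+.5)/2.7-.5+110,(c[:,1]+.5)/2.6-.5+40],1)
f=lambda c,z:(toloc(CT,CY,ray(s,C(c),z))*1e3).round(1).tolist()
print('spacer flat/back',f([(316,103),(319,287),(425,103),(366,287)],.055))
print('wedge tip',f([(428,139),(461,139)],.055),'heel',f([(362,434),(454,438)],.055))
print('facing',f([(463,105),(460,290)],.055))
print('head',f([(75,114),(313,113),(322,322),(100,324)],.058))
print('rib',f([(150,154),(207,152)],.1))
print('outer',f([(37,70),(627,70),(603,355),(78,355)],.055))
```

```text
spacer flat/back [[48.9, 6.9], [-30.0, 8.5], [48.9, -37.9], [-30.0, -12.4]]
wedge tip [[34.4, -39.3], [34.4, -53.1]] heel [[-102.7, -9.4], [-104.9, -52.9]]
facing [[48.1, -53.6], [-31.4, -54.2]]
head [[44.2, 105.0], [44.9, 7.9], [-45.8, 7.4], [-46.7, 106.3]]
rib [[28.8, 63.3], [29.6, 42.5]]
outer [[61.5, 119.0], [61.6, -119.7], [-62.6, -120.1], [-62.4, 119.3]]
```

Square, jammed and clear of the robot. Handing in.

```bash
python3 -c "
from h import *
print(env.hand_in())"
```

```text
the job is handed in; nothing more can be done
None
```

The press head is blocked in its crate and the job is handed in at about 23 s of the 72 s allowed; no verdict was reported.

- **Head:** I gripped it by its rib and slid it home. The last picture shows its inner face at y ≈ 7.5 mm, which matches home.
- **Spacer:** The gap measured about 59 mm, so I used the thin spacer, flat face against the head. The wedge's friction later carried it against the back board.
- **Wedge:** I set it on the sill and drove it by the heel with closed fingers, in three pushes of up to about 18 N.

| Final check (after letting go, from above) | Reading |
|---|---|
| Wedge thin end | x ≈ +34 mm, within -10 to +49 |
| Wedge flat face to the facing | parallel, -53.1 mm at the tip and -52.9 mm at the heel |
| Facing pressed back | about 2 mm, so roughly 8 N of jam |
| Spacer | square within about 0.02 rad |

- **Forces:** The contact forces between the parts were not measured; the 8 N comes only from how far the facing moved.
- **Gap reading:** One early oblique picture put the gap near 60.5 mm, close to where the thick spacer would have suited. Two better pictures agreed on 58.5 to 59 mm, and where the wedge jammed fits that.
- **Bystanders:** I kept clear of the thread cone, organiser and hammer, but did not re-measure them at the end.

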